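Empty the spacer totes into the bin and hang them up beside the others

ROBOT

A 6-joint arm with a two-finger parallel gripper is mounted at the origin on a cart in front of the work surface, level with it; the furniture and walls round the work are solid. World frame = base frame: x ahead of the robot, y to its left, z up, the work surface at z = 0. Lengths are in m, angles in rad, forces in N, time in s.
With the tool pointing down it reaches from about 0.25 to 0.725 m from the base axis. Payload 4 kg.
Tool frame: the origin (TCP) lies between the finger pads; the fingertips stand 11 mm ahead of it and the grasp point (between the pads) lies 8 mm behind it (arm.tip_extent is the distance from the TCP to the fingertips, in m); y points along the fingers, z is the direction in which the jaws open and shut, and the axes are right-handed (so a half turn about y gives the same grasp; the last joint's range is limited). The gripper opens to 85 mm and grips with 20 to 120 N. Pads are 22 mm wide; open, the fingers measure 114 mm over their backs; the gripper's body (76 mm by 85 mm) begins 54 mm behind the grasp point. The pads swing forward as they close: fully open they stand 13 mm farther back than shut.
Start: joints at [-1.121, 0.241, 0.005, 1.335, 0, 1.571], TCP at [0.217, -0.45, 0.211] pointing down, gripper open.
Joint ranges: [-2.72, 2.72], [-1.05, 1.87], [-1.09, 1.28], [-1.99, 2.15], [-1.42, 1.44], [-3.14, 3.14]. Speed limits (rad/s): [2.79, 2.79, 3.14, 3.14, 3.14, 3.14].

INTERFACE

Orientations are given as a unit quaternion [x, y, z, w].
In Python, from workcell import status, cams, finish_job, arm gives the robot as it stands.
- The arm moves only by the shell command python3 -m creep 'ROWS' [FORCE]. ROWS is JSON, a list that holds one entry, the list of rows, each a list of 7 numbers: the shift along the tool's x, y, z in m, then the turn, a rotation vector about the tool's x, y, z in degrees, then the gripper command: -1 is fully open, 1 is shut, values between are in proportion. In form: [[[x, y, z, rx, ry, rz, fingers], ...]]. A call has 1 to 10 rows; each row is the pose to reach, as a shift and turn from the pose commanded when the call began, along the tool's axes at that moment; what a row does not reach only later rows make up. A row lasts 1/10 s, in which the tool goes at most 50 mm and 8.59 degrees, less where a joint would pass 70% of its speed; a pose out of reach is approached as far as the arm can. A call with a gripper value outside its range is refused whole. The fingers move at their own pace and stop on an object; FORCE is the grip in N (left out, the last holds). Time passes only in rows, so rows that repeat a pose let the fingers close. It gives the time, the measured TCP pose, the force and the opening at its end, in the units of the state.
- status.sense(): the state, without advancing time (a new reading comes with each control period).
- cams.snapshot(name): name is "scene" or "top"; returns the picture (384x512x3 uint8, red, green, blue); there is no depth.
- cams.camera_params(name): a dict with "fx", "fy", "cx", "cy" (pixels), "D" ([k1, k2, p1, p2, k3] as OpenCV has them; the pictures are not rectified), "origin" and "attitude" of the camera in the world. Camera axes: x right, y down, z forward; pixel columns grow to the right and rows downward; lengths in m; the calibration is good to about 2 mm. A picture is of the moment at which its call begins. camera_params takes no time and is no camera call.
- finish_job(): hands the job in, once; it reports no verdict.
The state is a dict: "time": time; "joint_positions": joint angles; "dq": joint speeds; "joint_efforts": joint torques, N m; "eef_pos": TCP position; "eef_rot": TCP orientation; "ft_force": force on the tool from outside, world axes, zero at the start; "torque": the same for the moment, N m; "width": finger opening in m.
Only numpy, scipy, OpenCV 4.12 (cv2) and the standard library are available. Lean on these libraries where they do the work, as an engineer would, in place of code of your own. Each camera call takes 0.05 s, during which the arm holds its last target.

TASK

Clear the bench of scoop totes: empty those that still hold spacers into the bin at the right, and hang every tote, once empty, on the rack by the strap under its grip, one on each prong in front of the tote that already hangs there. Finish with all totes hanging still and every spacer in the bin; do not knock a hanging tote off the rack, and do not tip over or push away the two bottles.

Things in the scene. Friction and masses are not known exactly. Their poses are not given: they have to be found in the camera images.
- rack: steel hanging rack, fixed on the bench. Origin on the bench under its cross bar (along its y, 26 mm high, centred at z = 240 mm); z up. Three round prongs, 10 mm thick, run level from the bar along the rack's -x at y = -150, 0, +150 mm, axis at z = 240 mm, 165 mm long; the last 6 mm bend up to end 21 mm above the axis. Base plate 8 mm thick, x = -100 to 10 mm, y = -125 to 125 mm
- prong_right (a point): point on the axis of the right prong (rack y = -150 mm), 122 mm from the cross bar: middle of the free part in front of the tote that already hangs there; axes as the rack's
- prong_middle (a point): point on the axis of the middle prong (rack y = 0 mm), 122 mm from the cross bar: middle of the free part in front of the tote that already hangs there; axes as the rack's
- prong_left (a point): point on the axis of the left prong (rack y = +150 mm), 122 mm from the cross bar: middle of the free part in front of the tote that already hangs there; axes as the rack's
- tote_a_grip (a point): scoop tote on the bench with up to three spacers in it: grey open metal scoop, 60 mm wide (y), 55 mm high, its -x end a lip sloping outward 36 degrees from vertical. A steel strap 14 mm wide rises from the upright +x end and bends over it. This point is in the middle of the black grip block (36 mm along x, 14 mm thick along y) on the strap, over the balance point; z up. 0.19 kg empty
- tote_b_grip (a point): another tote, same as tote_a, with up to three spacers in it. Heights below the grip point, the same for all: strap top 21 mm, strap underside 26 mm (a shallow peak, the seat that rests on a prong, right under the grip), down-turned strap end 43 mm, rim 77 mm, underside of the floor 132 mm; the block's top is 15 mm above the point
- tote_c_grip (a point): another tote, same as tote_a, but empty (None if absent). Along x from the grip point, the same for all: lip edge -73 mm, down-turned end of the strap -33 mm, inner floor -33 to +42 mm, end wall and upright strap +43 to +50 mm. The space between rim and strap is open on both y sides and towards the lip. Inside 54 mm wide, walls 3 mm
- hung_0_grip (a point): grip of an empty scoop tote, same as tote_a, that hangs from the start on the right prong, about 48 mm from the cross bar, its x axis towards the rack's +y; loose, it can swing and slide
- hung_1_grip (a point): grip of an empty scoop tote, same as tote_a, that hangs from the start on the middle prong, about 48 mm from the cross bar, its x axis towards the rack's +y; loose, it can swing and slide
- hung_2_grip (a point): grip of an empty scoop tote, same as tote_a, that hangs from the start on the left prong, about 48 mm from the cross bar, its x axis towards the rack's +y; loose, it can swing and slide
- spacer_a0_mid (a point): middle of a loose round aluminium spacer, 24 mm diameter, 44 mm long along its y axis, 30 g; starts in tote_a, lying across it on the floor (None if absent)
- spacer_a1_mid (a point): middle of a loose round aluminium spacer, 24 mm diameter, 44 mm long along its y axis, 30 g; starts in tote_a, lying across it on the floor (None if absent)
- spacer_a2_mid (a point): middle of a loose round aluminium spacer, 24 mm diameter, 44 mm long along its y axis, 30 g; starts in tote_a, lying across it on the floor (None if absent)
- spacer_b0_mid (a point): middle of a loose round aluminium spacer, 24 mm diameter, 44 mm long along its y axis, 30 g; starts in tote_b, lying across it on the floor (None if absent)
- spacer_b1_mid (a point): middle of a loose round aluminium spacer, 24 mm diameter, 44 mm long along its y axis, 30 g; starts in tote_b, lying across it on the floor (None if absent)
- spacer_b2_mid (a point): middle of a loose round aluminium spacer, 24 mm diameter, 44 mm long along its y axis, 30 g; starts in tote_b, lying across it on the floor (None if absent)
- bin: loose open moulded plastic bin, 246 x 270 mm over the rim (x, y), 68 mm high, inside 206 x 230 mm, floor 3 mm thick; origin at the centre of its underside, z up; 0.6 kg; stands at the right
- ipa_pump: solvent pump bottle, a bystander, 66 mm wide, 128 mm high, loose, at the left; origin at the centre of its underside
- flux_bottle: dropper bottle, a bystander, 38 mm wide, 109 mm high, loose, at the left; origin at the centre of its underside

How it is judged:
At the end, for the whole second after the job is handed in: all totes present, new and old, hang at rest on prongs by the strap, grip within 30 mm sideways of a prong, 20 to 165 mm before the bar, 15 to 50 mm above the prong axis, within 0.35 rad of upright; every spacer lies at rest in the bin below its rim; the bin is upright on the bench (x of tote_a_grip in the frame of rack between -0.165 and -0.02 m and z of tote_a_grip in the frame of rack between 0.255 and 0.29 m and (y of tote_a_grip in the frame of rack between -0.18 and -0.12 m or y of tote_a_grip in the frame of rack between -0.03 and 0.03 m or y of tote_a_grip in the frame of rack between 0.12 and 0.18 m) and angle between each of tote_a_grip, tote_b_grip, tote_c_grip, hung_0_grip, hung_1_grip, hung_2_grip's own z axis and vertical below 0.35 rad and x of tote_b_grip in the frame of rack between -0.165 and -0.02 m and z of tote_b_grip in the frame of rack between 0.255 and 0.29 m and (y of tote_b_grip in the frame of rack between -0.18 and -0.12 m or y of tote_b_grip in the frame of rack between -0.03 and 0.03 m or y of tote_b_grip in the frame of rack between 0.12 and 0.18 m) and x of tote_c_grip in the frame of rack between -0.165 and -0.02 m and z of tote_c_grip in the frame of rack between 0.255 and 0.29 m and (y of tote_c_grip in the frame of rack between -0.18 and -0.12 m or y of tote_c_grip in the frame of rack between -0.03 and 0.03 m or y of tote_c_grip in the frame of rack between 0.12 and 0.18 m) and x of hung_0_grip in the frame of rack between -0.165 and -0.02 m and z of hung_0_grip in the frame of rack between 0.255 and 0.29 m and (y of hung_0_grip in the frame of rack between -0.18 and -0.12 m or y of hung_0_grip in the frame of rack between -0.03 and 0.03 m or y of hung_0_grip in the frame of rack between 0.12 and 0.18 m) and x of hung_1_grip in the frame of rack between -0.165 and -0.02 m and z of hung_1_grip in the frame of rack between 0.255 and 0.29 m and (y of hung_1_grip in the frame of rack between -0.18 and -0.12 m or y of hung_1_grip in the frame of rack between -0.03 and 0.03 m or y of hung_1_grip in the frame of rack between 0.12 and 0.18 m) and x of hung_2_grip in the frame of rack between -0.165 and -0.02 m and z of hung_2_grip in the frame of rack between 0.255 and 0.29 m and (y of hung_2_grip in the frame of rack between -0.18 and -0.12 m or y of hung_2_grip in the frame of rack between -0.03 and 0.03 m or y of hung_2_grip in the frame of rack between 0.12 and 0.18 m) and x of spacer_a0_mid in the frame of bin between -0.105 and 0.105 m and y of spacer_a0_mid in the frame of bin between -0.117 and 0.117 m and z of each of spacer_a0_mid, spacer_a1_mid, spacer_a2_mid, spacer_b0_mid, spacer_b1_mid, spacer_b2_mid in the frame of bin below 0.07 m and x of spacer_a1_mid in the frame of bin between -0.105 and 0.105 m and y of spacer_a1_mid in the frame of bin between -0.117 and 0.117 m and x of spacer_a2_mid in the frame of bin between -0.105 and 0.105 m and y of spacer_a2_mid in the frame of bin between -0.117 and 0.117 m and x of spacer_b0_mid in the frame of bin between -0.105 and 0.105 m and y of spacer_b0_mid in the frame of bin between -0.117 and 0.117 m and x of spacer_b1_mid in the frame of bin between -0.105 and 0.105 m and y of spacer_b1_mid in the frame of bin between -0.117 and 0.117 m and x of spacer_b2_mid in the frame of bin between -0.105 and 0.105 m and y of spacer_b2_mid in the frame of bin between -0.117 and 0.117 m and angle between bin's own z axis and vertical below 0.1 rad and height (world z) of bin below 0.015 m); the robot touches nothing.
It fails at once if a tote that already hung on the rack is knocked off its prong (height (world z) of any of hung_0_grip, hung_1_grip, hung_2_grip below 0.235 m).
It fails at once if one of the two bottles is knocked over or pushed more than 5 cm (angle between any of ipa_pump, flux_bottle's own z axis and vertical above 0.6 rad or distance of any of ipa_pump, flux_bottle from where it was at the start of the episode above 0.05 m).
Of tote_c, spacer_a0, spacer_a1, spacer_a2, spacer_b0, spacer_b1, spacer_b2 only 4 to 6 are there at a start; the rules pass over those that are not, and their reading is None.
At some moment in a run one of bin, tote_a, tote_b, tote_c may be knocked a few centimetres aside while the robot is not near it.
It also fails if it takes over 208 s, if anything falls off the work surface, if the arm or the gripper's body presses on something with over 40 N, if the wrist force passes 120 N, or if a joint passes its speed limit or range.

## Working session

There is one attempt and no reset: what is moved stays moved. The work goes in short steps, Python scripts to look and compute and a shell command to move; the robot and the scene stay as the last step left them, time stands still between calls to the robot, and variables do not carry over. Pictures are saved under pics/ and viewed, and the job is handed in when it is done.

```bash
ls; mkdir -p pics; python3 - <<'E'
from workcell import status,cams,arm
import cv2
print(status.sense())
for n in("scene","top"):
    print(n,cams.camera_params(n))
    im=cams.snapshot(n); cv2.imwrite(f"pics/{n}0.png",im[:,:,::-1])
E
```

```text
pics
{'time': 0.0, 'joint_positions': array([-1.12101700e+00,  2.41415573e-01,  3.72569664e-03,  1.33519873e+00,
        5.09006778e-06,  1.57080711e+00]), 'dq': array([ 3.28315826e-04,  3.46307645e-04,  4.18845993e-04, -1.68336750e-03,
        2.22318995e-04, -3.45741918e-05]), 'joint_efforts': array([ 4.05838982e-04, -3.72320902e+01,  2.52405417e+01,  1.70229084e-02,
        1.12695411e-04,  1.28329893e-05]), 'eef_pos': array([ 0.21709216, -0.44966449,  0.21031227]), 'eef_rot': array([-0.15784337,  0.69002291, -0.68857989,  0.15751695]), 'ft_force': array([ 0.02797128, -0.49138956, -0.51234895]), 'torque': array([-0.0212153 , -0.00682443, -0.01760211]), 'width': 0.08524760600092417}
scene {'fx': 398.15588871184065, 'fy': 398.15588871184065, 'cx': 255.68974571686073, 'cy': 190.4254980361695, 'D': array([-0.12280588,  0.        ,  0.        ,  0.        ,  0.        ]), 'origin': array([-0.1502477 ,  0.43567325,  0.99891377]), 'attitude': array([-0.47183988,  0.79965232, -0.31951755,  0.18929296])}
top {'fx': 481.0877183721278, 'fy': 481.0877183721278, 'cx': 257.4447020970364, 'cy': 190.50572545116344, 'D': array([0.0173122, 0.       , 0.       , 0.       , 0.       ]), 'origin': array([0.44000987, 0.07575387, 1.58630008]), 'attitude': array([-0.70552602,  0.70766132, -0.02716076,  0.02666039])}
```

View pics/scene0.png

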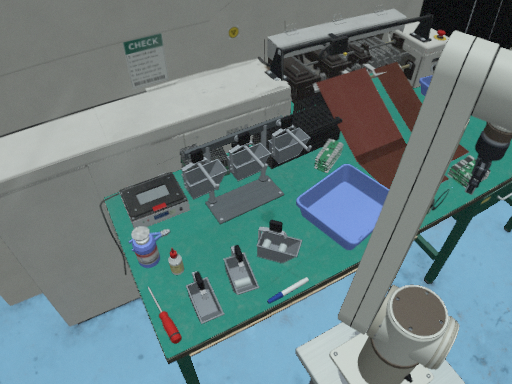

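View pics/top0.png

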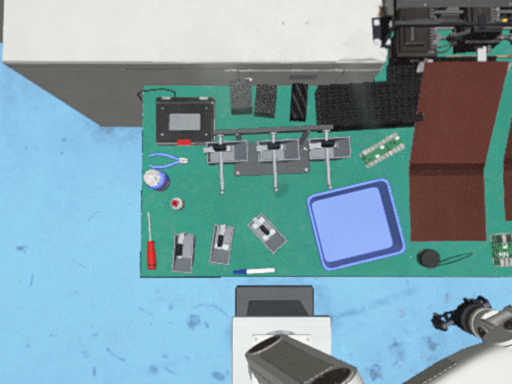

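```bash
cat > h.py <<'E'
import numpy as np, cv2
from scipy.spatial.transform import Rotation as R
from workcell import status,cams,arm
def P(n):
    p=cams.camera_params(n); K=np.array([[p['fx'],0,p['cx']],[0,p['fy'],p['cy']],[0,0,1.]]); return K,np.array(p['D']),np.array(p['origin']),R.from_quat(p['attitude'])
def proj(n,X):
    K,D,o,r=P(n); Xc=r.inv().apply(np.atleast_2d(X)-o)
    return cv2.projectPoints(Xc.reshape(-1,1,3),np.zeros(3),np.zeros(3),K,D)[0].reshape(-1,2)
def ray(n,uv):
    K,D,o,r=P(n); u=cv2.undistortPoints(np.array(uv,float).reshape(-1,1,2),K,D).reshape(-1,2)
    return o,r.apply(np.c_[u,np.ones(len(u))])
def atz(n,uv,z):
    o,d=ray(n,uv); return o+d*((z-o[2])/d[:,2])[:,None]
def tri(uvs,uvt):
    o1,d1=ray("scene",[uvs]);o2,d2=ray("top",[uvt]);d1=d1[0];d2=d2[0]
    A=np.c_[d1,-d2]; s=np.linalg.lstsq(A,o2-o1,rcond=None)[0]
    a=o1+s[0]*d1;b=o2+s[1]*d2
    return (a+b)/2,np.linalg.norm(a-b)
def crop(n,im,u0,v0,u1,v1,k,name):
    c=cv2.resize(im[v0:v1,u0:u1,::-1],None,fx=k,fy=k,interpolation=cv2.INTER_CUBIC)
    for u in range((u0+9)//10*10,u1,10):
        L=8 if u%50==0 else 3
        cv2.line(c,(int((u-u0)*k),0),(int((u-u0)*k),L),(0,0,255),1)
        if u%20==0: cv2.putText(c,str(u),(int((u-u0)*k)+1,18),0,.35,(0,0,255),1)
    for v in range((v0+9)//10*10,v1,10):
        cv2.line(c,(0,int((v-v0)*k)),(4,int((v-v0)*k)),(0,0,255),1)
        if v%20==0: cv2.putText(c,str(v),(5,int((v-v0)*k)+4),0,.35,(0,0,255),1)
    cv2.imwrite("pics/"+name,c)
E
python3 - <<'E'
from h import *
t=cv2.imread("pics/top0.png")[:,:,::-1];s=cv2.imread("pics/scene0.png")[:,:,::-1]
crop("top",t,140,110,400,280,3,"c1.png")
crop("scene",s,120,120,320,330,2.8,"c2.png")
E
```

```text
(no output)
```

View pics/c1.png

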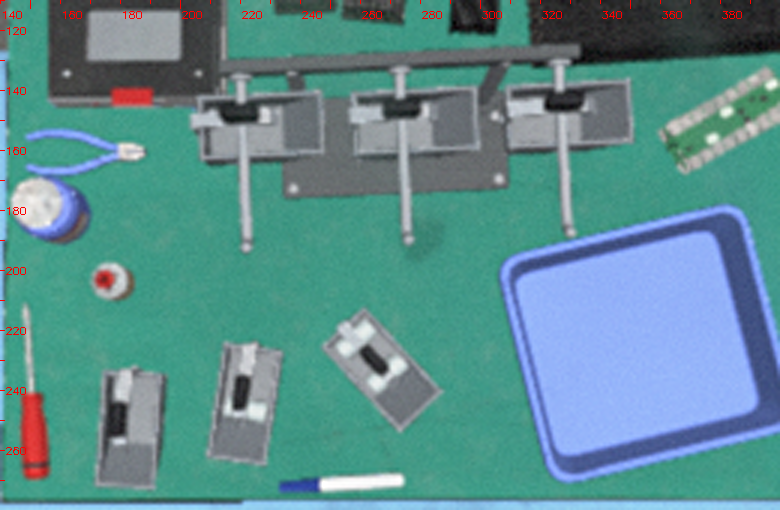

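View pics/c2.png

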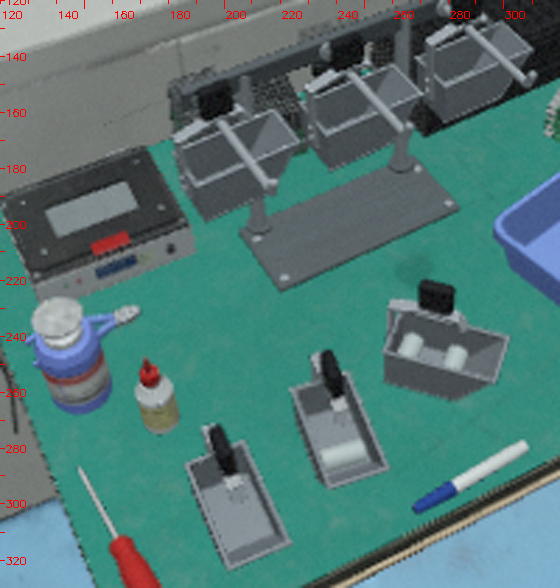

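```bash
python3 - <<'E'
from h import *
print([a for a in dir(arm) if a[0]!='_'], arm.tip_extent)
t=lambda a,b:(a/3+140,b/3+110)
tot={'c':[(104,370),(164,373),(154,487),(96,485)],'b':[(224,344),(282,351),(265,463),(208,455)],'a':[(363,311),(441,391),(401,430),(324,347)]}
# order: endwall-left,endwall right, lip right, lip left  (for a: fix)
for k,v in tot.items():
    X=atz("top",[t(*p) for p in v],.055); print(k,X[:,:2].round(3).tolist())
for k,p in {'c':(118,420),'b':(241,392),'a':(374,360)}.items():
    print(k,'grip',atz("top",[t(*p)],.140)[0].round(3))
for s,p in [((269,185),(246,246)),((404,127),(408,239)),((529,78),(570,232))]:
    print('tip',tri((s[0]/2.8+120,s[1]/2.8+120),t(*p)), atz("top",[t(*p)],.26)[0])
print('bin rim',atz("top",[t(*p) for p in [(502,262),(742,206),(800,425),(565,481)]],.068).round(3))
E
```

```text
['PlanningError', 'tip_extent'] 0.011
c [[0.422, 0.337], [0.418, 0.274], [0.299, 0.283], [0.301, 0.344]]
b [[0.448, 0.211], [0.441, 0.149], [0.324, 0.167], [0.332, 0.227]]
a [[0.483, 0.063], [0.398, -0.019], [0.358, 0.024], [0.445, 0.105]]
c grip [0.373 0.308 0.14 ]
b grip [0.4   0.186 0.14 ]
a grip [0.432 0.053 0.14 ]
tip (array([0.53858201, 0.17438031, 0.24972925]), np.float64(0.002211556018829397)) [0.53733097 0.17263653 0.26      ]
tip (array([0.54482385, 0.02435056, 0.2514283 ]), np.float64(0.003134947686306364)) [0.54335211 0.02334359 0.26      ]
tip (array([ 0.55060509, -0.12740047,  0.24831905]), np.float64(0.0009398516949389692)) [ 0.54937576 -0.12601253  0.26      ]
bin rim [[ 0.534 -0.083  0.068]
 [ 0.592 -0.337  0.068]
 [ 0.362 -0.392  0.068]
 [ 0.305 -0.146  0.068]]
```

```bash
cat >> h.py <<'E'
def T(x,y,yaw,z=0): 
    return lambda p: R.from_euler('z',yaw).apply(np.atleast_2d(np.array(p,float)))+[x,y,z]
def totelines():
    L=[]; y=.03
    # floor corners bottom
    rim=[(-.073,-y,-.077),(.046,-y,-.077),(.046,y,-.077),(-.073,y,-.077)]
    L+= [(rim[i],rim[(i+1)%4]) for i in range(4)]
    fl=[(-.033,-y,-.132),(.046,-y,-.132),(.046,y,-.132),(-.033,y,-.132)]
    L+= [(fl[i],fl[(i+1)%4]) for i in range(4)]+[(rim[i],fl[i]) for i in range(4)]
    for z in(-.015,.015):
        b=[(-.018,-.007,z),(.018,-.007,z),(.018,.007,z),(-.018,.007,z)]
        L+= [(b[i],b[(i+1)%4]) for i in range(4)]
    L+=[((.05,0,-.077),(.05,0,-.03)),((-.033,0,-.025),(-.033,0,-.043))]
    return L
def racklines():
    L=[((0,-.17,.24),(0,.17,.24))]
    for y in(-.15,0,.15): L+=[((0,y,.24),(-.159,y,.24)),((-.159,y,.24),(-.165,y,.261))]
    b=[(-.1,-.125,.008),(.01,-.125,.008),(.01,.125,.008),(-.1,.125,.008)]
    return L+[(b[i],b[(i+1)%4]) for i in range(4)]
def binlines():
    L=[]
    for a,c,z in((.123,.135,.068),(.103,.115,.003)):
        b=[(-a,-c,z),(a,-c,z),(a,c,z),(-a,c,z)]; L+=[(b[i],b[(i+1)%4]) for i in range(4)]
    return L
def overlay(n,im,items,box,k,name):
    u0,v0,u1,v1=box
    c=cv2.resize(im[v0:v1,u0:u1,::-1],None,fx=k,fy=k,interpolation=cv2.INTER_CUBIC)
    for f,L,col in items:
        for a,b in L:
            q=proj(n,f([a,b])); q=((q-[u0,v0]+.5)*k).astype(int)
            cv2.line(c,tuple(map(int,q[0])),tuple(map(int,q[1])),col,1,cv2.LINE_AA)
    cv2.imwrite("pics/"+name,c)
E
cat > est.py <<'E'
from h import *
from scipy.optimize import least_squares
E
python3 - <<'E'
from h import *
from scipy.optimize import least_squares
t=lambda a,b:(a/3+140,b/3+110)
tot={'c':[(104,370),(164,373),(154,487),(96,485)],'b':[(224,344),(282,351),(265,463),(208,455)],'a':[(324,347),(363,311),(441,391),(401,430)]}
gr={'c':(118,420),'b':(241,392),'a':(374,360)}
loc=np.array([(.048,.03,-.077),(.048,-.03,-.077),(-.073,-.03,-.077),(-.073,.03,-.077),(0,0,.005)])
items=[]
for k,v in tot.items():
    uv=np.array([t(*p) for p in v]+[t(*gr[k])])
    x0=atz("top",[t(*gr[k])],.14)[0]; yaw0={'c':.0,'b':-.1,'a':.75}[k]
    r=least_squares(lambda p:(proj("top",T(p[0],p[1],p[2],.132)(loc))-uv).ravel(),[x0[0],x0[1],yaw0])
    print(k,r.x.round(4),abs(r.fun).max().round(2)); items.append((T(*r.x,.132),totelines(),(0,0,255)))
rack=T(.544+.163,.0237+.0067,.041)
items.append((rack,racklines(),(0,255,255)))
items.append((T(.448,-.24,-.23+.0),binlines(),(0,255,0)))
for m,n,box,k in(("top","top0",(140,110,410,280),2.9),("scene","scene0",(120,110,400,330),2.7)):
    overlay(m,cv2.imread(f"pics/{n}.png")[:,:,::-1],items,box,k,f"o_{m}.png")
E
```

```text
c [ 0.3726  0.3088 -0.0646] 0.62
b [ 0.399   0.1866 -0.1424] 0.72
a [0.4304 0.0522 0.7574] 0.93
```

View pics/o_top.png

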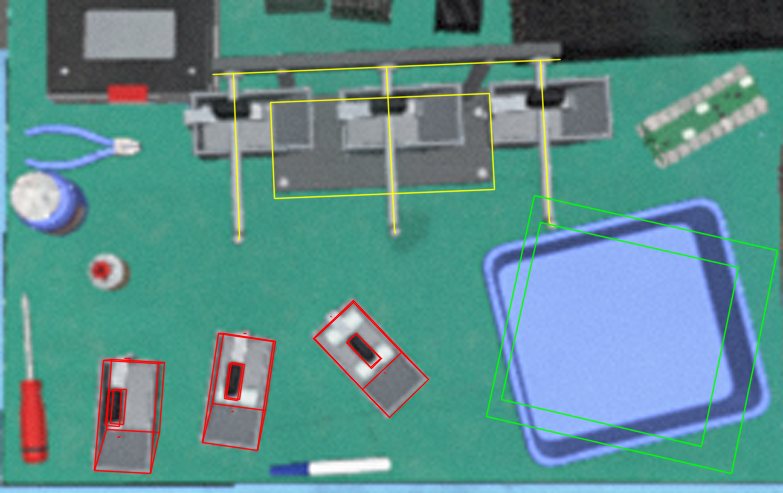

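View pics/o_scene.png

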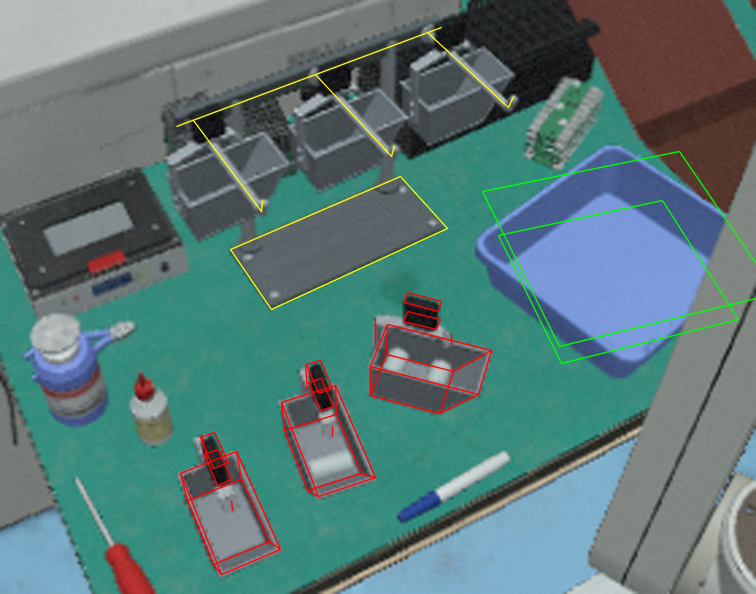

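```bash
cat >> h.py <<'E'
def axes(yaw,tilt,s):
    """tool rotation for holding tote with x axis at yaw, lip tilted down by tilt(rad)"""
    M=R.from_euler('z',yaw)*R.from_euler('y',-tilt)
    tx,ty,tz=M.as_matrix().T
    y=-tz; z=s*ty; return R.from_matrix(np.c_[np.cross(y,z),y,z])
def plan(g,yaw,tilt=0,s=1,off=.004,ref=None):
    """grip point target g -> shift, rotvec deg from commanded pose ref (else measured); off: TCP beyond grip point"""
    st=status.sense(); p=np.array(st['eef_pos']); r=R.from_quat(st['eef_rot'])
    if ref is not None: p,r=ref
    Rt=axes(yaw,tilt,s); tgt=np.array(g)+Rt.apply([0,off,0])
    d=r.inv().apply(tgt-p); rv=(r.inv()*Rt).as_rotvec(degrees=True)
    print('t',round(st['time'],2),'eef',p.round(4),'q',np.array(st['joint_positions']).round(2),'w',round(st['width'],4),'F',np.array(st['ft_force']).round(1))
    print('shift mm',(d*1000).round(1),'rot deg',rv.round(2),np.linalg.norm(rv).round(1)); return d,rv
E
python3 - <<'E'
from h import *
st=status.sense(); print(R.from_quat(st['eef_rot']).as_matrix().round(3))
for s in(1,-1): plan((.4304,.0522,.2),.7574,0,s)
E
```

```text
[[-0.901 -0.001  0.435]
 [-0.435  0.002 -0.901]
 [ 0.    -1.    -0.002]]
t 0.1 eef [ 0.2171 -0.4497  0.2104] q [-1.12  0.24  0.    1.34 -0.    1.57] w 0.0854 F [0.3 0.1 0. ]
shift mm [-410.3   15.1 -359.3] rot deg [2.0000e-02 1.6238e+02 1.5000e-01] 162.4
t 0.1 eef [ 0.2171 -0.4497  0.2104] q [-1.12  0.24  0.    1.34 -0.    1.57] w 0.0854 F [0.3 0.1 0. ]
shift mm [-410.3   15.1 -359.3] rot deg [  0.11 -17.62  -0.02] 17.6
```

```bash
python3 -m creep '[[[-0.410,0.010,-0.359,0,-17.6,0,-1],[-0.410,0.010,-0.359,0,-17.6,0,-1],[-0.410,0.010,-0.359,0,-17.6,0,-1],[-0.410,0.010,-0.359,0,-17.6,0,-1],[-0.410,0.010,-0.359,0,-17.6,0,-1],[-0.410,0.010,-0.359,0,-17.6,0,-1],[-0.410,0.010,-0.359,0,-17.6,0,-1],[-0.410,0.010,-0.359,0,-17.6,0,-1],[-0.410,0.010,-0.359,0,-17.6,0,-1],[-0.410,0.010,-0.359,0,-17.6,0,-1]]]' 100; python3 -c "
from h import *
plan((.4304,.0522,.2),.7574,0,-1)"
```

```text
time: 1.1
eef_pos: [0.4131, 0.0119, 0.2019]
eef_rot: [0.261, -0.657, 0.657, -0.261]
ft_force: [1.7, -0.9, 0.8]
width: 0.0851
t 1.1 eef [0.4131 0.0119 0.2019] q [ 0.03  0.07 -0.22  1.28 -0.    2.41] w 0.0851 F [ 1.7 -0.9  0.8]
shift mm [-40.3   5.9 -17.4] rot deg [-0.01 -0.01  0.01] 0.0
```

```bash
python3 -m creep '[[[-0.040,0,-0.017,0,-85,0,-1],[-0.040,0,-0.017,0,-85,0,-1],[-0.040,0,-0.017,0,-85,0,-1],[-0.040,0,-0.017,0,-85,0,-1],[-0.040,0,-0.017,0,-85,0,-1],[-0.040,0,-0.017,0,-85,0,-1],[-0.040,0,-0.017,0,-85,0,-1],[-0.040,0,-0.017,0,-85,0,-1],[-0.040,0,-0.017,0,-85,0,-1],[-0.040,0,-0.017,0,-85,0,-1]]]' ; python3 -c "
from h import *
plan((.4304,.0522,.2),.7574,0,1)"
```

```text
time: 2.1
eef_pos: [0.4299, 0.0496, 0.2016]
eef_rot: [0.638, -0.306, 0.306, -0.637]
ft_force: [0.0, 0.1, -0.0]
width: 0.0855
t 2.1 eef [0.4299 0.0496 0.2016] q [ 0.11  0.11 -0.18  1.28  0.    1.01] w 0.0855 F [ 0.   0.1 -0. ]
shift mm [-1.7  5.6  2. ] rot deg [ 1.000e-02 -9.469e+01 -7.000e-02] 94.7
```

```bash
python3 -m creep '[[[-0.001,0.005,0.001,0,-94.7,0,-1],[-0.001,0.005,0.001,0,-94.7,0,-1],[-0.001,0.005,0.001,0,-94.7,0,-1],[-0.001,0.005,0.001,0,-94.7,0,-1],[-0.001,0.005,0.001,0,-94.7,0,-1],[-0.001,0.005,0.001,0,-94.7,0,-1],[-0.001,0.005,0.001,0,-94.7,0,-1],[-0.001,0.005,0.001,0,-94.7,0,-1],[-0.001,0.005,0.001,0,-94.7,0,-1],[-0.001,0.005,0.001,0,-94.7,0,-1]]]' ; python3 -c "
from h import *
plan((.4304,.0522,.132),.7574,0,1)"
```

```text
time: 3.1
eef_pos: [0.43, 0.051, 0.1966]
eef_rot: [-0.675, -0.21, 0.211, 0.675]
ft_force: [0.6, 0.7, -0.4]
width: 0.0851
t 3.1 eef [0.43   0.051  0.1966] q [ 0.12  0.12 -0.19  1.27  0.   -0.49] w 0.0851 F [ 0.6  0.7 -0.4]
shift mm [ 1.  68.6  0.7] rot deg [-0.03 -8.72 -0.05] 8.7
```

```bash
python3 -m creep '[[[0.001,0.015,0.001,0,-8.6,0,-1],[0.001,0.030,0.001,0,-8.7,0,-1],[0.001,0.050,0.001,0,-8.7,0,-1],[0.001,0.068,0.001,0,-8.7,0,-1],[0.001,0.068,0.001,0,-8.7,0,-1],[0.001,0.068,0.001,0,-8.7,0,1],[0.001,0.068,0.001,0,-8.7,0,1],[0.001,0.068,0.001,0,-8.7,0,1],[0.001,0.068,0.001,0,-8.7,0,1],[0.001,0.068,0.001,0,-8.7,0,1]]]' 100; python3 -c "
from h import *
plan((.4304,.0522,.132),.7574,0,1)
im=cams.snapshot('scene');crop('s',im,150,150,450,330,2.6,'g1.png')"
```

```text
time: 4.1
eef_pos: [0.4311, 0.0525, 0.1295]
eef_rot: [0.658, 0.26, -0.259, -0.658]
ft_force: [0.6, 0.5, 0.9]
width: 0.0119
t 4.1 eef [0.4311 0.0525 0.1295] q [ 0.12  0.17 -0.31  1.09  0.   -0.63] w 0.0119 F [0.6 0.5 0.9]
shift mm [-0.7  1.5  0.3] rot deg [ 0.03 -0.38  0.04] 0.4
```

View pics/g1.png

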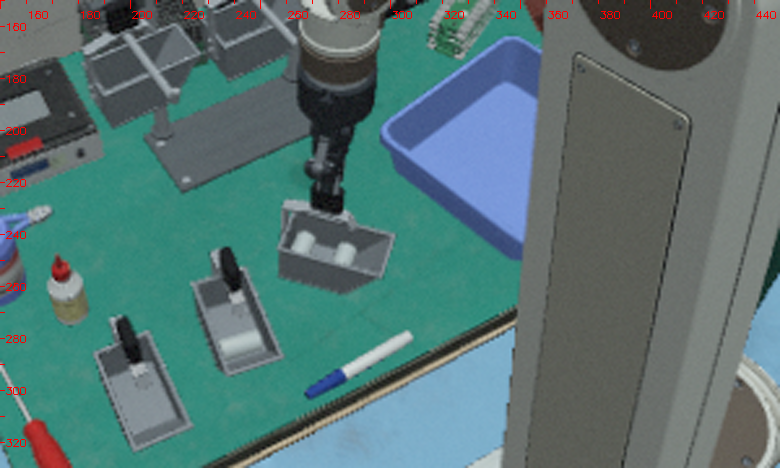

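```bash
python3 -m creep '[[[0,-0.050,0,0,0,0,1],[0,-0.100,0,0,0,0,1],[0,-0.130,0,0,0,0,1],[0,-0.130,0,0,0,0,1]]]'; python3 -c "
from h import *
plan((.370,-.198,.26),-.49,0,1)"
```

```text
time: 4.55
eef_pos: [0.4336, 0.0528, 0.2641]
eef_rot: [0.659, 0.263, -0.256, -0.657]
ft_force: [0.6, 0.4, -0.3]
width: -0.0
t 4.55 eef [0.4336 0.0528 0.2641] q [ 0.12  0.09 -0.04  1.43 -0.   -0.63] w -0.0 F [ 0.6  0.4 -0.3]
shift mm [-217.7    7.1 -139.9] rot deg [1.000e-02 7.109e+01 6.200e-01] 71.1
```

```bash
python3 -c "
from h import *
im=cams.snapshot('scene');crop('s',im,200,100,400,280,3.2,'g2.png')
im=cams.snapshot('top');crop('s',im,140,110,400,280,3,'g3.png')"
```

```text
(no output)
```

View pics/g2.png

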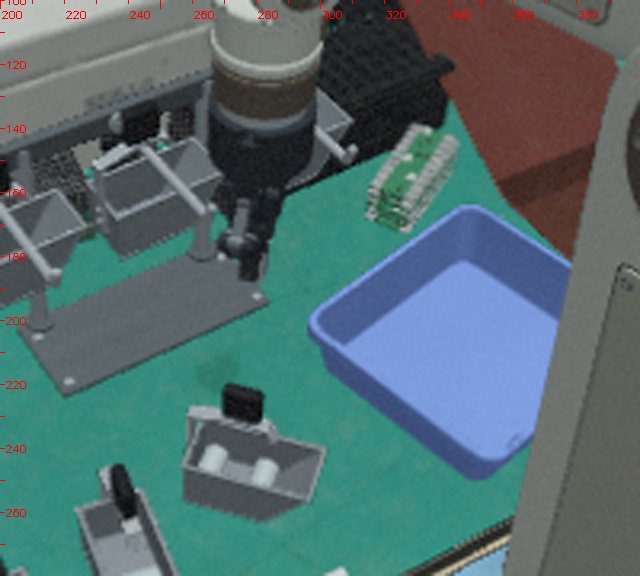

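View pics/g3.png

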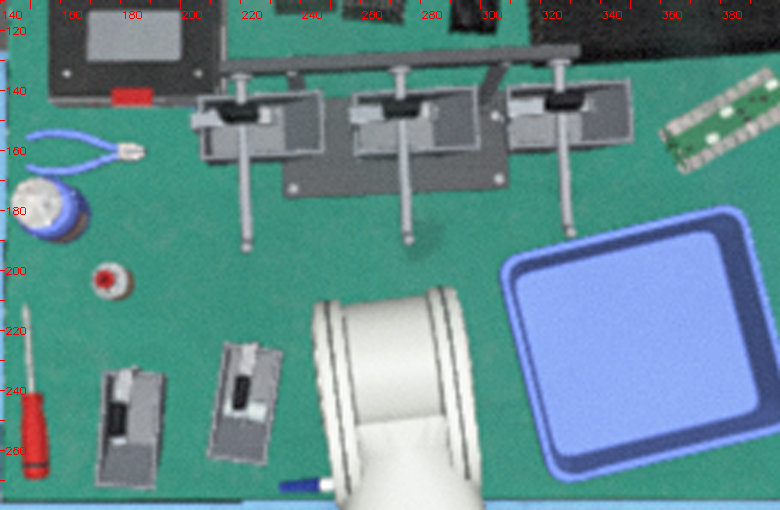

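```bash
python3 -m creep '[[[-0.001,0.0,-0.002,0,0,0,-1],[-0.001,0.010,-0.002,0,0,0,-1],[-0.001,0.030,-0.002,0,0,0,-1],[-0.001,0.060,-0.002,0,0,0,-1],[-0.001,0.090,-0.002,0,0,0,-1],[-0.001,0.110,-0.002,0,0,0,-1],[-0.001,0.138,-0.002,0,0,0,-1],[-0.001,0.138,-0.002,0,0,0,-1],[-0.001,0.138,-0.002,0,0,0,-1]]]' 100; python3 -c "
from h import *
plan((.4304,.0522,.132),.7574,0,1)"
```

```text
time: 5.55
eef_pos: [0.43, 0.0501, 0.12]
eef_rot: [-0.658, -0.258, 0.26, 0.658]
ft_force: [0.6, -0.7, 0.4]
width: 0.0855
t 5.55 eef [0.43   0.0501 0.12  ] q [ 0.12  0.18 -0.32  1.07  0.   -0.63] w 0.0855 F [ 0.6 -0.7  0.4]
shift mm [ 1.7 -8.   1.3] rot deg [-0.12 -0.38 -0.16] 0.4
```

```bash
python3 -m creep '[[[0.001,-0.002,0.001,0,0,0,1],[0.001,-0.002,0.001,0,0,0,1],[0.001,-0.002,0.001,0,0,0,1],[0.001,-0.002,0.001,0,0,0,1],[0.001,-0.002,0.001,0,0,0,1]]]' 100;python3 -m creep '[[[0,0,0,0,0,0,1],[0,0,0,0,0,0,1]]]' 100; python3 -m creep '[[[0,0,0,0,0,0,1],[0,0,0,0,0,0,1]]]' 100;python3 -c "
from h import *
im=cams.snapshot('scene');crop('s',im,200,100,400,280,3.2,'g4.png')"
```

```text
time: 6.05
eef_pos: [0.4316, 0.0519, 0.1235]
eef_rot: [-0.658, -0.26, 0.259, 0.658]
ft_force: [-3.0, 1.5, 13.8]
width: 0.0124
time: 6.25
eef_pos: [0.4316, 0.0519, 0.1238]
eef_rot: [-0.658, -0.26, 0.259, 0.658]
ft_force: [-1.5, 0.5, 5.0]
width: 0.0091
time: 6.45
eef_pos: [0.4316, 0.0519, 0.1238]
eef_rot: [-0.658, -0.26, 0.259, 0.658]
ft_force: [-0.9, 0.1, 5.7]
width: 0.0095
```

View pics/g4.png

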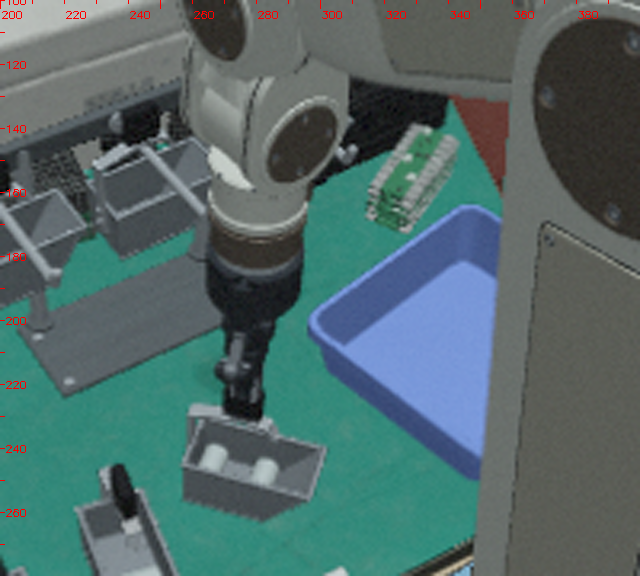

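```bash
python3 -m creep '[[[0,-0.003,0,0,0,0,1],[0,-0.007,0,0,0,0,1],[0,-0.012,0,0,0,0,1],[0,-0.020,0,0,0,0,1],[0,-0.020,0,0,0,0,1]]]' 60; python3 -c "
from h import *
im=cams.snapshot('scene');crop('s',im,200,100,400,280,3.2,'g5.png')"
```

```text
time: 7.0
eef_pos: [0.4324, 0.0518, 0.1442]
eef_rot: [0.658, 0.26, -0.258, -0.658]
ft_force: [-0.6, 0.1, -1.1]
width: 0.0091
```

View pics/g5.png

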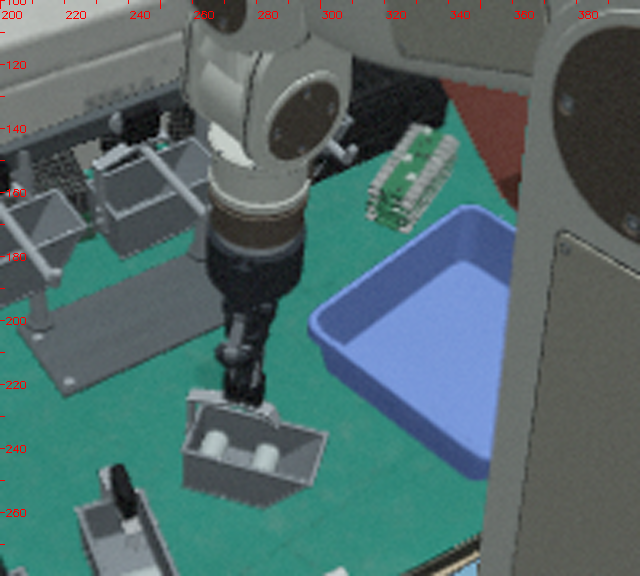

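```bash
python3 -m creep '[[[0,-0.015,0,0,0,0,1],[0,-0.030,0,0,0,0,1],[0,-0.050,0,0,0,0,1],[0,-0.070,0,0,0,0,1],[0,-0.090,0,0,0,0,1],[0,-0.110,0,0,0,0,1],[0,-0.125,0,0,0,0,1],[0,-0.130,0,0,0,0,1]]]' 90; python3 -c "
from h import *
plan((.370,-.198,.28),-.49,0,1,.008)"
```

```text
time: 7.85
eef_pos: [0.4322, 0.0518, 0.2745]
eef_rot: [0.658, 0.26, -0.258, -0.658]
ft_force: [0.6, 0.2, -1.7]
width: 0.0093
t 7.85 eef [0.4322 0.0518 0.2745] q [ 0.12  0.09 -0.01  1.46 -0.   -0.63] w 0.0093 F [ 0.6  0.2 -1.7]
shift mm [-215.9    2.3 -140.2] rot deg [ 0.   71.09  0.17] 71.1
```

```bash
python3 -m creep '[[[-0.015,0,-0.010,0,5,0,1],[-0.035,0,-0.023,0,12,0,1],[-0.059,0,-0.038,0,20,0,1],[-0.083,0,-0.054,0,28,0,1],[-0.107,0,-0.069,0,36,0,1],[-0.131,0,-0.085,0,44,0,1],[-0.155,0,-0.100,0,52,0,1],[-0.179,0,-0.116,0,60,0,1],[-0.203,0,-0.131,0,67,0,1],[-0.216,0,-0.140,0,71,0,1]]]'; python3 -c "
from h import *
plan((.370,-.198,.28),-.49,0,1,.008)
im=cams.snapshot('scene');crop('s',im,200,50,500,280,2.6,'g6.png')
plan((.370,-.198,.28),-.49,.8,1,.008)"
```

```text
time: 8.85
eef_pos: [0.3679, -0.1996, 0.2721]
eef_rot: [0.686, -0.173, 0.172, -0.685]
ft_force: [-0.1, 0.6, -2.8]
width: 0.0093
t 8.85 eef [ 0.3679 -0.1996  0.2721] q [-0.5   0.06 -0.05  1.46 -0.   -0.  ] w 0.0093 F [-0.1  0.6 -2.8]
shift mm [1.1 0.1 2.4] rot deg [ 0.04 -0.24 -0.08] 0.3
t 8.9 eef [ 0.3678 -0.201   0.2721] q [-0.5   0.06 -0.05  1.46 -0.   -0.  ] w 0.0091 F [-0.1 -2.6 -2. ]
shift mm [ 6.2 -2.4  3.8] rot deg [  0.28  -0.31 -45.89] 45.9
```

View pics/g6.png

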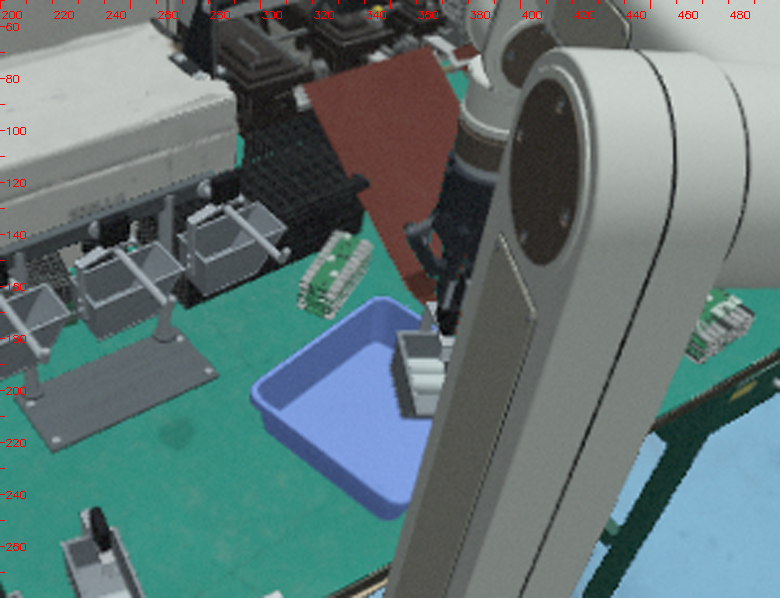

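```bash
cat >> h.py <<'E'
import json
def log():
    st=status.sense(); open('log.txt','a').write(json.dumps([list(map(float,st[k])) for k in('joint_positions','eef_pos','eef_rot')])+"\n")
_plan=plan
def plan(*a,**k):
    log(); return _plan(*a,**k)
E
python3 -c "
from h import *
plan((.405,-.217,.28),-.49,.8,1,.008)"
python3 -m creep '[[[0.006,-0.006,0,0,0,-4,1],[0.012,-0.012,0,0,0,-10,1],[0.018,-0.018,0,0,0,-16,1],[0.025,-0.025,0,0,0,-23,1],[0.032,-0.002,0,0,0,-30,1],[0.040,-0.002,0,0,0,-36,1],[0.043,-0.002,0,0,0,-41,1],[0.046,-0.002,0,0,0,-46,1],[0.046,-0.002,0,0,0,-46,1]]]'; python3 -c "
from h import *
plan((.405,-.217,.28),-.49,.8,1,.008)
plan((.405,-.217,.25),-.49,1.2,1,.008)"
```

```text
t 8.9 eef [ 0.3678 -0.201   0.2721] q [-0.5   0.06 -0.05  1.46 -0.   -0.  ] w 0.0091 F [-0.1 -2.6 -2. ]
shift mm [46.1 -2.4  3.7] rot deg [  0.28  -0.31 -45.89] 45.9
time: 9.8
eef_pos: [0.4052, -0.2168, 0.2682]
eef_rot: [0.699, 0.108, 0.422, -0.567]
ft_force: [-0.7, 0.4, -4.7]
width: 0.0095
t 9.8 eef [ 0.4052 -0.2168  0.2682] q [-0.5  -0.45 -0.78  0.45  0.01 -0.01] w 0.0095 F [-0.7  0.4 -4.7]
shift mm [ 8.4 -0.4 -0.3] rot deg [-0.1  0.1 -0.4] 0.4
t 9.8 eef [ 0.4052 -0.2168  0.2682] q [-0.5  -0.45 -0.78  0.45  0.01 -0.01] w 0.0095 F [-0.7  0.4 -4.7]
shift mm [-9.8 20.  -0.3] rot deg [ -0.12   0.08 -23.31] 23.3
```

```bash
cat > kin.py <<'E'
from h import *
from scipy.optimize import least_squares
D=[(.241416,.003726,1.335199,.49931,.2103),(.07,-.22,None,.4133,.2019),(.11,-.18,None,.4328,.2016),(.17,-.31,None,.4343,.1295),(.09,-.04,None,.4368,.2641),(.18,-.32,None,.4329,.120),(.09,-.01,None,.4353,.2745)]
rows=[]
for d in D: rows.append((d[0],d[1],np.pi/2 if d[2] is None else d[0]-d[1]+d[2],d[3],d[4],.3 if d[2] is None else 1))
for l in open('log.txt'):
    q,p,_=json.loads(l); rows.append((q[1],q[2],q[1]-q[2]+q[3],np.hypot(p[0],p[1]),p[2],1))
rows=np.array(rows)
def fk(p,q2,q3,S):
    # angles pitch-down positive ; link2 up, link3 out
    r=p[0]+p[2]*np.sin(q2)+p[3]*np.cos(q2)+p[4]*np.cos(q2-q3)+p[5]*np.sin(q2-q3)+p[6]*np.cos(S)
    z=p[1]+p[2]*np.cos(q2)-p[3]*np.sin(q2)-p[4]*np.sin(q2-q3)+p[5]*np.cos(q2-q3)-p[6]*np.sin(S)
    return r,z
f0=np.array([0,.2,.35,0,.4,0,.25])
def res(p):
    r,z=fk(p,rows[:,0],rows[:,1],rows[:,2])
    return np.r_[(r-rows[:,3])*rows[:,5],(z-rows[:,4])*rows[:,5],(p-f0)*2e-3]
s=least_squares(res,f0); P0=s.x
def ik(r,z,tilt):
    S=np.pi/2-tilt
    best=None
    for a in np.linspace(-1,1.8,8):
        for b in np.linspace(-1,1.2,6):
            o=least_squares(lambda q:np.array(fk(P0,q[0],q[1],S))-[r,z],[a,b],bounds=([-1.05,-1.09],[1.87,1.28]))
            if best is None or o.cost<best.cost: best=o
    q=best.x; return q.round(2),round(S-q[0]+q[1],2),round(np.sqrt(2*best.cost),4)
if __name__=="__main__":
    print(P0.round(3),abs(s.fun[:-7]).max())
    for t in(.8,1.0,1.2,1.4,1.57):
        for r in(.42,.46,.5):
            for z in (.2,.26): print(t,r,z,ik(r,z,t))
E
python3 kin.py
```

```text
[ 0.001  0.244  0.493 -0.     0.392  0.005  0.425] 0.0008901859249255905
0.8 0.42 0.2 (array([-0.49, -0.99]), np.float64(0.27), np.float64(0.0))
0.8 0.42 0.26 (array([-0.56, -0.85]), np.float64(0.49), np.float64(0.0))
0.8 0.46 0.2 (array([-0.37, -0.94]), np.float64(0.2), np.float64(0.0))
0.8 0.46 0.26 (array([-0.45, -0.81]), np.float64(0.41), np.float64(0.0))
0.8 0.5 0.2 (array([-0.26, -0.88]), np.float64(0.15), np.float64(0.0))
0.8 0.5 0.26 (array([-0.34, -0.76]), np.float64(0.36), np.float64(0.0))
1.0 0.42 0.2 (array([-0.58, -1.09]), np.float64(0.06), np.float64(0.0417))
1.0 0.42 0.26 (array([-0.66, -1.05]), np.float64(0.18), np.float64(0.0))
1.0 0.46 0.2 (array([-0.4 , -1.09]), np.float64(-0.12), np.float64(0.0257))
1.0 0.46 0.26 (array([-0.52, -1.02]), np.float64(0.07), np.float64(0.0))
1.0 0.5 0.2 (array([-0.25, -1.09]), np.float64(-0.27), np.float64(0.0038))
1.0 0.5 0.26 (array([-0.39, -0.97]), np.float64(-0.01), np.float64(0.0))
1.2 0.42 0.2 (array([-0.69, -1.09]), np.float64(-0.03), np.float64(0.1249))
1.2 0.42 0.26 (array([-0.76, -1.09]), np.float64(0.04), np.float64(0.0658)
[... 523 characters left out ...]
4(0.188))
1.4 0.46 0.26 (array([-0.47, -1.09]), np.float64(-0.45), np.float64(0.1403))
1.4 0.5 0.2 (array([ 0.34, -1.09]), np.float64(-1.25), np.float64(0.1521))
1.4 0.5 0.26 (array([-0.16, -1.09]), np.float64(-0.76), np.float64(0.1179))
1.57 0.42 0.2 (array([ 1.87, -1.09]), np.float64(-2.96), np.float64(0.1999))
1.57 0.42 0.26 (array([-1.05, -1.09]), np.float64(-0.04), np.float64(0.2204))
1.57 0.46 0.2 (array([ 1.58, -1.09]), np.float64(-2.67), np.float64(0.1818))
1.57 0.46 0.26 (array([ 0.23, -1.09]), np.float64(-1.32), np.float64(0.1994))
1.57 0.5 0.2 (array([ 1.2 , -1.09]), np.float64(-2.29), np.float64(0.1512))
1.57 0.5 0.26 (array([ 0.46, -1.09]), np.float64(-1.55), np.float64(0.1613))
```

```bash
python3 -c "
from kin import *
for t in(1.05,1.1,1.15,1.2,1.3):
  for r in(.42,.46,.5):
    for z in(.26,.28,.3,.34):
      q,q4,e=ik(r,z,t)
      if e<.002: print(t,r,z,q,q4,e);break"
```

```text
1.05 0.42 0.28 [-0.71 -1.05] 0.18 0.0
1.05 0.46 0.26 [-0.52 -1.07] -0.03 0.0
1.05 0.5 0.26 [-0.39 -1.03] -0.11 0.0
1.1 0.42 0.3 [-0.75 -1.05] 0.16 0.0
1.1 0.46 0.28 [-0.56 -1.08] -0.04 0.0
1.1 0.5 0.26 [-0.38 -1.08] -0.23 0.0
1.15 0.42 0.34 [-0.8 -1. ] 0.22 0.0
1.15 0.46 0.3 [-0.6  -1.08] -0.06 0.0
1.15 0.5 0.28 [-0.41 -1.09] -0.26 0.0
1.2 0.42 0.34 [-0.81 -1.05] 0.13 0.0
1.2 0.46 0.34 [-0.66 -1.04] -0.0 0.0
1.2 0.5 0.34 [-0.52 -1.  ] -0.11 0.0
```

```bash
python3 -c "
from h import *
print('to')
plan((.388,-.210,.29),-.49,1.1,1,.008)"
```

```text
to
t 9.8 eef [ 0.4052 -0.2168  0.2682] q [-0.5  -0.45 -0.78  0.45  0.01 -0.01] w 0.0095 F [-0.7  0.4 -4.7]
shift mm [  5.1 -20.8  -2.1] rot deg [ -0.12   0.09 -17.58] 17.6
```

```bash
python3 -m creep '[[[0.002,-0.010,-0.001,0,0,-2,1],[0.004,-0.020,-0.002,0,0,-5,1],[0.005,-0.021,-0.002,0,0,-8,1],[0.005,-0.021,-0.002,0,0,-11,1],[0.005,-0.021,-0.002,0,0,-14,1],[0.005,-0.021,-0.002,0,0,-17.5,1],[0.005,-0.021,-0.002,0,0,-17.5,1],[0.005,-0.021,-0.002,0,0,-17.5,1]]]';python3 -c "
from h import *
plan((.388,-.210,.29),-.49,1.1,1,.008)
im=cams.snapshot('top');crop('s',im,240,110,440,280,3.5,'g7.png')
im=cams.snapshot('scene');crop('s',im,250,80,500,280,3,'g8.png')"
```

```text
time: 10.6
eef_pos: [0.3986, -0.2158, 0.2928]
eef_rot: [0.674, 0.215, 0.505, -0.494]
ft_force: [0.3, -0.3, -2.0]
width: 0.0091
t 10.6 eef [ 0.3986 -0.2158  0.2928] q [-0.51 -0.61 -1.06  0.02  0.02 -0.01] w 0.0091 F [ 0.3 -0.3 -2. ]
shift mm [-7.9 -1.5  0.2] rot deg [-0.1   0.05  0.28] 0.3
```

View pics/g7.png

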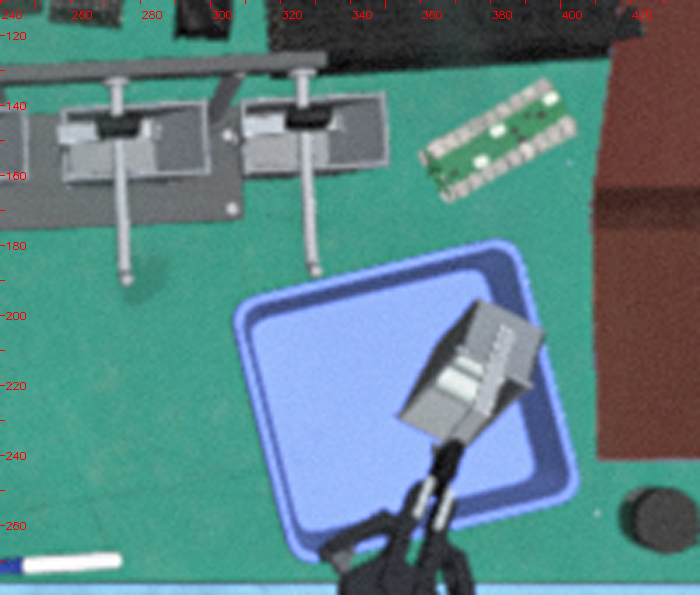

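View pics/g8.png

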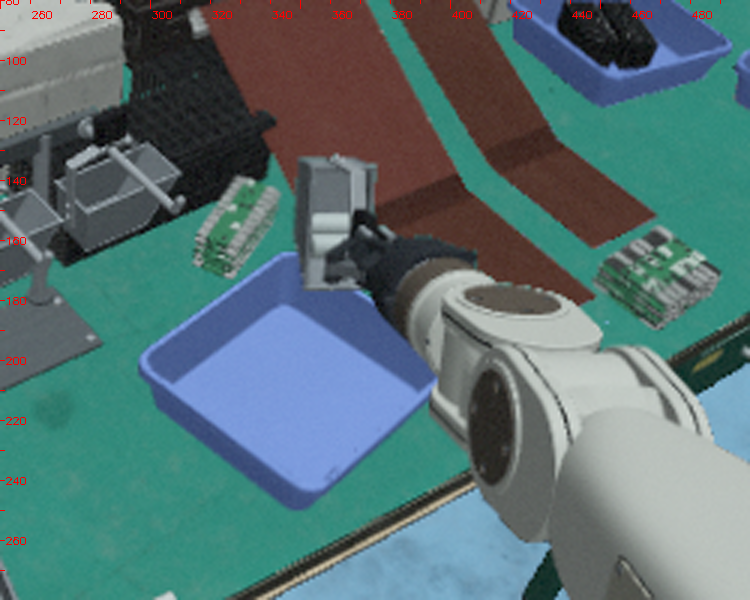

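```bash
python3 -c "
from h import *
print(atz('top',[(354,229),(368,236)],.19))
for z,t in((.33,1.2),(.34,1.25)): plan((.385,-.205,z),-.49,t,1,.008)
from kin import *
for t in (1.2,1.25,1.3):
  for r in(.38,.4,.44):
    for z in(.32,.34,.36,.38): print(t,r,z,ik(r,z,t))"
```

```text
[[ 0.43406468 -0.20421489  0.19      ]
 [ 0.41382458 -0.24420114  0.19      ]]
t 10.7 eef [ 0.3994 -0.2163  0.2949] q [-0.51 -0.61 -1.05  0.02  0.02 -0.01] w 0.0093 F [-0.4  0.6 -1.5]
shift mm [ 24.1 -23.8   3.3] rot deg [-0.09  0.04 -5.23] 5.2
t 10.7 eef [ 0.3994 -0.2163  0.2949] q [-0.51 -0.61 -1.05  0.02  0.02 -0.01] w 0.0093 F [-0.4  0.6 -1.5]
shift mm [ 33.5 -28.3   3.3] rot deg [-0.09  0.04 -8.1 ] 8.1
1.2 0.38 0.32 (array([-0.97, -1.09]), np.float64(0.25), np.float64(0.0068))
1.2 0.38 0.34 (array([-0.97, -1.06]), np.float64(0.29), np.float64(0.0))
1.2 0.38 0.36 (array([-0.98, -1.  ]), np.float64(0.34), np.float64(0.0))
1.2 0.38 0.38 (array([-0.98, -0.95]), np.float64(0.39), np.float64(0.0))
1.2 0.4 0.32 (array([-0.88, -1.09]), np.float64(0.16), np.float64(0.0073))
1.2 0.4 0.34 (array([-0.89, -1.06]), np.float64(0.21), np.float64(0.0))
1.2 0.4 0.36 (array([-0.9 , -1.01]), np.float64(0.27), np.float64(0.0))
1.2 0.4 0.38 (array([-0.91, -0.95]), np.float64(0.32), np.float64(0.0))
1.2 0.44 0.32 (array([-0.71, -1.09]), np.float64(-0.01), np.float64(0.0033))
1.2 0.44 0.34 (array([-0.7
[... 1292 characters left out ...]
0.21), np.float64(0.0057))
1.3 0.38 0.38 (array([-1.03, -1.05]), np.float64(0.24), np.float64(0.0))
1.3 0.4 0.32 (array([-0.95, -1.09]), np.float64(0.13), np.float64(0.0474))
1.3 0.4 0.34 (array([-0.95, -1.09]), np.float64(0.13), np.float64(0.0274))
1.3 0.4 0.36 (array([-0.94, -1.09]), np.float64(0.12), np.float64(0.0074))
1.3 0.4 0.38 (array([-0.95, -1.06]), np.float64(0.16), np.float64(0.0))
1.3 0.44 0.32 (array([-0.74, -1.09]), np.float64(-0.08), np.float64(0.0453))
1.3 0.44 0.34 (array([-0.76, -1.09]), np.float64(-0.06), np.float64(0.0255))
1.3 0.44 0.36 (array([-0.77, -1.09]), np.float64(-0.05), np.float64(0.0057))
1.3 0.44 0.38 (array([-0.79, -1.05]), np.float64(0.01), np.float64(0.0))
```

```bash
python3 -c "
from h import *
plan((.43,-.21,.28),-1.346,1.1,1,.008)"
```

```text
t 10.7 eef [ 0.3994 -0.2163  0.2949] q [-0.51 -0.61 -1.05  0.02  0.02 -0.01] w 0.0093 F [-0.4  0.6 -1.5]
shift mm [-3.7 34.  14.6] rot deg [-43.9   22.11   0.47] 49.2
```

```bash
python3 -m creep '[[[0,0.005,0.002,-4.4,2.2,0,1],[0,0.010,0.005,-10,5,0,1],[-0.001,0.016,0.007,-16,8,0,1],[-0.002,0.022,0.009,-22,11,0,1],[-0.003,0.027,0.012,-28,14,0,1],[-0.004,0.032,0.014,-34,17,0,1],[-0.004,0.034,0.015,-40,20,0.3,1],[-0.004,0.034,0.015,-43.9,22.1,0.5,1],[-0.004,0.034,0.015,-43.9,22.1,0.5,1]]]';python3 -c "
from h import *
plan((.43,-.21,.28),-1.346,1.1,1,.008)
plan((.44,-.21,.23),-1.346,1.4,1,.008)
im=cams.snapshot('top');crop('s',im,200,110,440,280,3,'g9.png')"
```

```text
time: 11.6
eef_pos: [0.4353, -0.2145, 0.2747]
eef_rot: [0.702, -0.087, 0.664, -0.242]
ft_force: [0.1, -0.4, -2.3]
width: 0.0093
t 11.6 eef [ 0.4353 -0.2145  0.2747] q [ 0.18  0.07 -0.51  0.89 -1.1   1.46] w 0.0093 F [ 0.1 -0.4 -2.3]
shift mm [ 2.2  0.6 -4.2] rot deg [ 0.    0.09 -0.14] 0.2
t 11.6 eef [ 0.4353 -0.2145  0.2747] q [ 0.18  0.07 -0.51  0.89 -1.1   1.46] w 0.0093 F [ 0.1 -0.4 -2.3]
shift mm [-39.   25.    5.6] rot deg [-1.000e-02  9.000e-02 -1.733e+01] 17.3
```

View pics/g9.png

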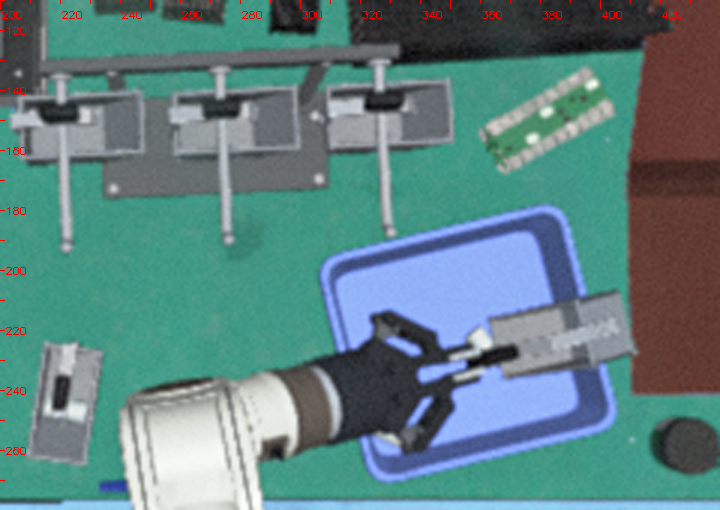

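```bash
python3 -m creep '[[[-0.010,0.006,0.002,0,0,-2,1],[-0.020,0.012,0.003,0,0,-5,1],[-0.030,0.020,0.005,0,0,-8,1],[-0.039,0.025,0.006,0,0,-12,1],[-0.039,0.025,0.006,0,0,-15,1],[-0.039,0.025,0.006,0,0,-17,1],[-0.039,0.025,0.006,0,0,-17,1],[-0.039,0.025,0.006,0,0,-17,1]]]';python3 -c "
from h import *
plan((.44,-.21,.23),-1.346,1.4,1,.008)
im=cams.snapshot('top');crop('s',im,200,110,440,280,3,'g10.png')
im=cams.snapshot('scene');crop('s',im,250,80,500,280,3,'g11.png')"
```

```text
time: 12.45
eef_pos: [0.4376, -0.2193, 0.2288]
eef_rot: [0.706, 0.017, 0.694, -0.141]
ft_force: [-0.5, -0.6, -0.8]
width: 0.0092
t 12.45 eef [ 0.4376 -0.2193  0.2288] q [ 0.24  0.34 -0.64  0.7  -1.39  1.68] w 0.0092 F [-0.5 -0.6 -0.8]
shift mm [-0.2 -0.6  4.4] rot deg [ 0.   -0.11 -0.32] 0.3
```

View pics/g10.png

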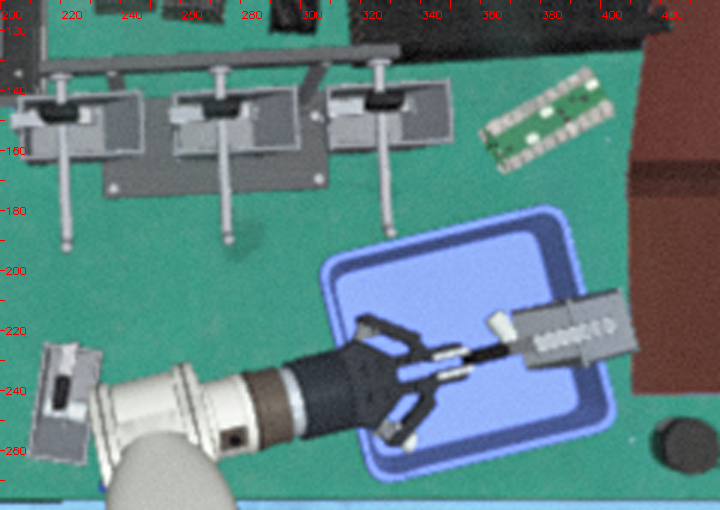

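View pics/g11.png

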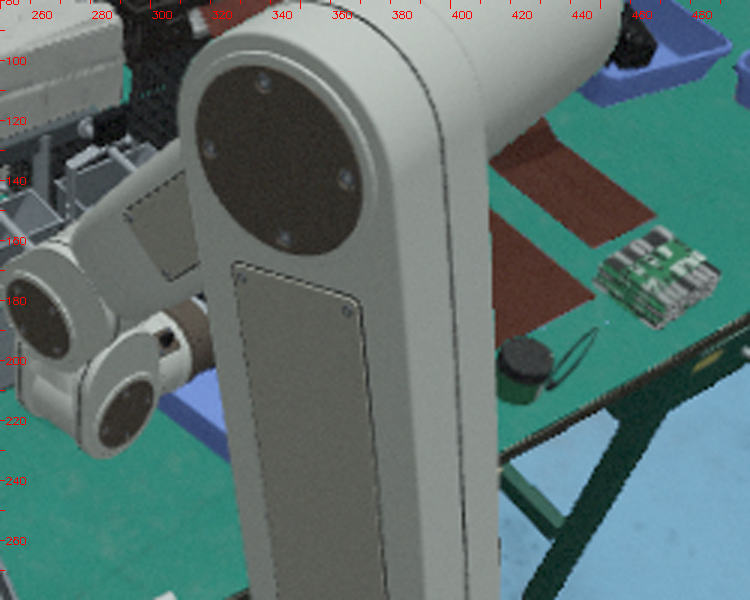

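```bash
python3 -c "
from h import *
plan((.46,-.18,.32),-1.53,0,1,.008)"
```

```text
t 12.55 eef [ 0.4377 -0.2193  0.2292] q [ 0.24  0.34 -0.64  0.7  -1.39  1.68] w 0.0092 F [-0.1  0.3 -1. ]
shift mm [ 75.6 -47.3  30.7] rot deg [-7.45  8.64 79.67] 80.5
```

```bash
python3 -m creep '[[[0.010,-0.006,0.004,-0.4,0.5,4,1],[0.025,-0.015,0.010,-1,1.2,11,1],[0.041,-0.025,0.016,-1.8,2,19,1],[0.056,-0.035,0.023,-2.6,2.9,27,1],[0.070,-0.044,0.028,-3.4,3.8,35,1],[0.0756,-0.047,0.0307,-4,4.6,43,1],[0.0756,-0.047,0.0307,-4.8,5.5,51,1],[0.0756,-0.047,0.0307,-5.5,6.4,59,1],[0.0756,-0.047,0.0307,-6.3,7.3,67,1],[0.0756,-0.047,0.0307,-7,8.1,75,1]]]';python3 -c "
from h import *
plan((.495,-.1288,.302),-1.53,0,1,.008)
im=cams.snapshot('top');crop('s',im,200,110,440,280,3,'g12.png')
im=cams.snapshot('scene');crop('s',im,200,80,450,280,3,'g13.png')"
```

```text
time: 13.55
eef_pos: [0.4606, -0.1806, 0.3136]
eef_rot: [0.529, -0.464, 0.51, -0.495]
ft_force: [0.1, 0.0, -1.6]
width: 0.0093
t 13.55 eef [ 0.4606 -0.1806  0.3136] q [-0.33  0.18  0.18  1.54 -0.07  1.19] w 0.0093 F [ 0.1  0.  -1.6]
shift mm [-51.4  15.8  36.9] rot deg [-0.58  0.59  4.63] 4.7
```

View pics/g12.png

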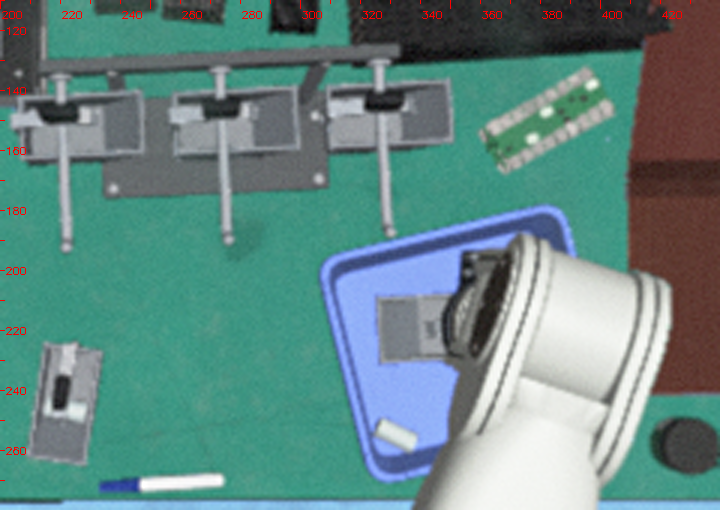

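View pics/g13.png

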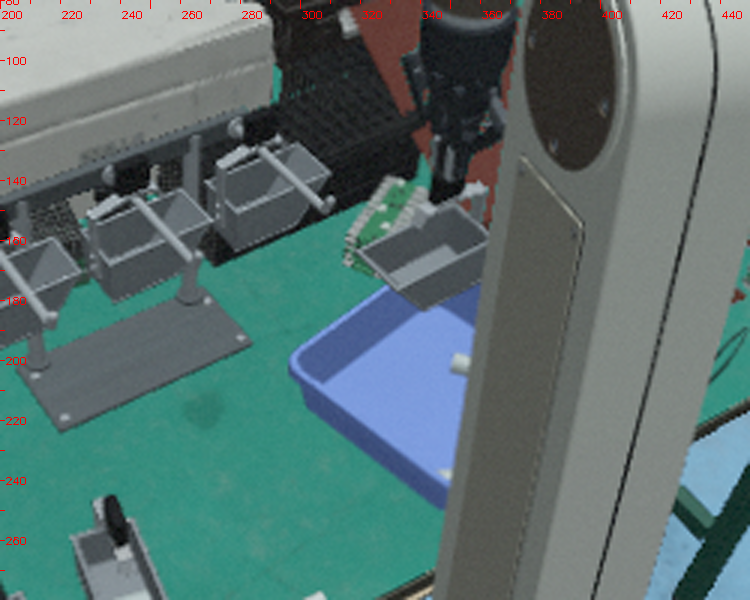

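```bash
python3 -m creep '[[[-0.010,0.002,0.007,0,0,2,1],[-0.025,0.006,0.018,-0.3,0.3,4,1],[-0.040,0.011,0.028,-0.6,0.6,4.7,1],[-0.050,0.015,0.036,-0.6,0.6,4.7,1],[-0.0514,0.0158,0.0369,-0.6,0.6,4.7,1],[-0.0514,0.0158,0.0369,-0.6,0.6,4.7,1]]]';python3 -c "
from h import *
plan((.495,-.1288,.302),-1.53,0,1,.008)
im=cams.snapshot('scene');rk=T(.544+.163,.0237+.0067,.041)
overlay('scene',im,[(T(.495,-.1288,-1.53,.302),totelines(),(0,0,255)),(rk,racklines(),(0,255,255))],(220,80,420,240),3.8,'g14.png')
im=cams.snapshot('top')
overlay('top',im,[(T(.495,-.1288,-1.53,.302),totelines(),(0,0,255)),(rk,racklines(),(0,255,255))],(200,110,400,270),3.8,'g15.png')"
```

```text
time: 14.25
eef_pos: [0.4943, -0.1278, 0.2911]
eef_rot: [0.513, -0.49, 0.489, -0.508]
ft_force: [0.2, 0.1, -1.6]
width: 0.0093
t 14.25 eef [ 0.4943 -0.1278  0.2911] q [-0.25  0.25  0.22  1.55 -0.    1.28] w 0.0093 F [ 0.2  0.1 -1.6]
shift mm [ 1.  -2.9  0.6] rot deg [0.35 0.08 0.15] 0.4
```

View pics/g14.png

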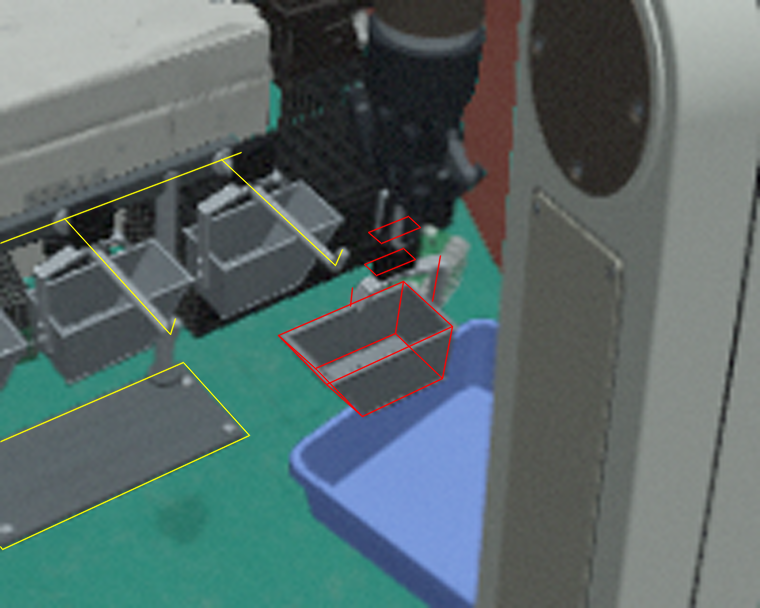

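View pics/g15.png

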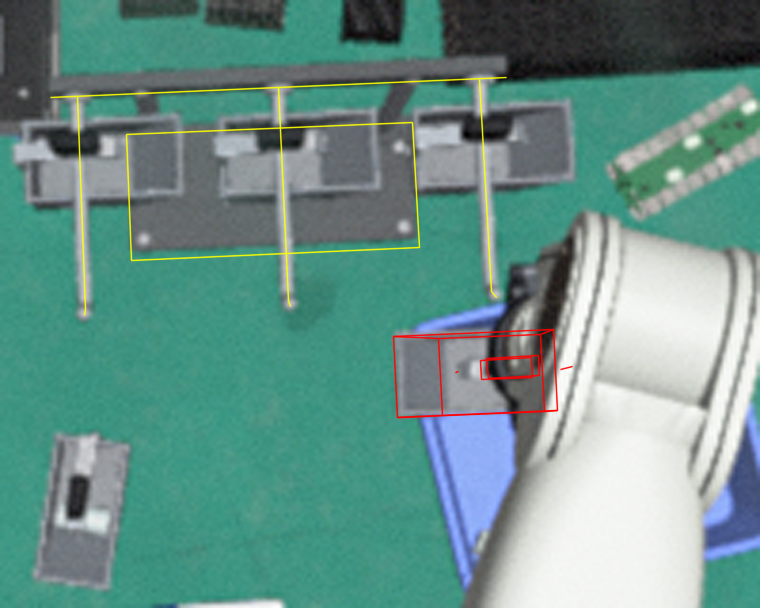

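```bash
python3 -m creep '[[[0.001,0,0.005,0.3,0,0.1,1],[0.001,0,0.015,0.3,0,0.1,1],[0.001,0,0.030,0.3,0,0.1,1],[0.001,0,0.045,0.3,0,0.1,1],[0.001,0,0.060,0.3,0,0.1,1],[0.001,0,0.075,0.3,0,0.1,1],[0.001,0,0.088,0.3,0,0.1,1],[0.001,0,0.096,0.3,0,0.1,1],[0.001,0,0.096,0.3,0,0.1,1]]]';python3 -c "
from h import *
plan((.5909,-.1249,.271),-1.53,0,1,.008)
im=cams.snapshot('scene');crop('s',im,220,60,420,220,3.8,'g16.png')
im=cams.snapshot('top');crop('s',im,240,100,400,240,4,'g17.png')"
```

```text
time: 15.25
eef_pos: [0.5916, -0.1256, 0.2897]
eef_rot: [0.51, -0.49, 0.489, -0.51]
ft_force: [-0.4, -0.1, -1.4]
width: 0.0091
t 15.25 eef [ 0.5916 -0.1256  0.2897] q [-0.21  0.45  0.51  1.63  0.    1.32] w 0.0091 F [-0.4 -0.1 -1.4]
shift mm [-0.8 26.7 -0.6] rot deg [ 0.07 -0.04 -0.04] 0.1
```

View pics/g16.png

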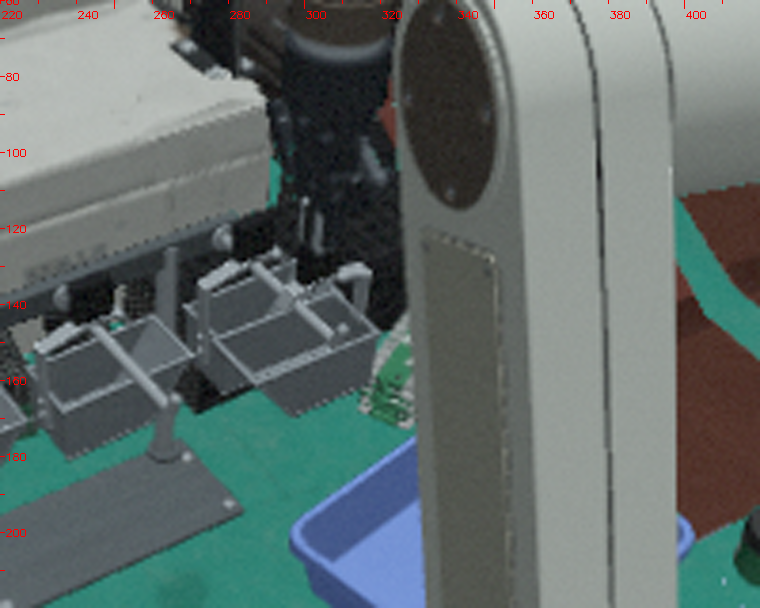

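View pics/g17.png

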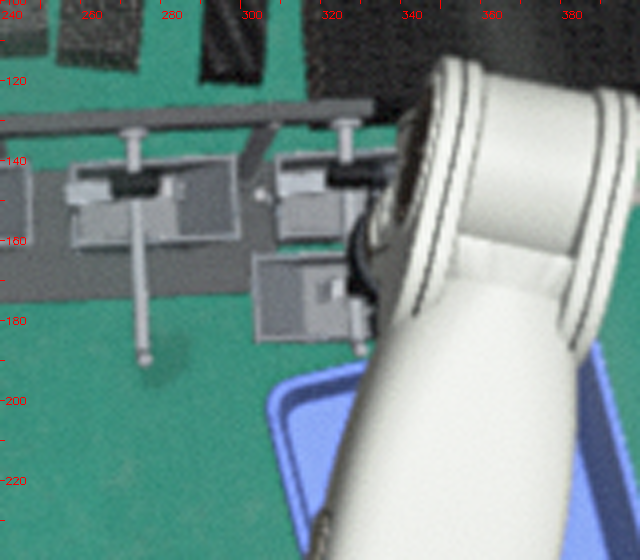

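```bash
python3 -m creep '[[[-0.001,0.006,0,0,0,0,1],[-0.001,0.013,0,0,0,0,1],[-0.001,0.020,0,0,0,0,1],[-0.001,0.024,0,0,0,0,1],[-0.001,0.026,0,0,0,0,1],[-0.001,0.026,0,0,0,0,1]]]';python3 -c "
from h import *
plan((.5909,-.1249,.271),-1.53,0,1,.008)"
```

```text
time: 15.95
eef_pos: [0.5902, -0.1245, 0.2641]
eef_rot: [0.51, -0.49, 0.489, -0.51]
ft_force: [0.2, 0.3, -1.5]
width: 0.0097
t 15.95 eef [ 0.5902 -0.1245  0.2641] q [-0.21  0.45  0.43  1.56  0.    1.32] w 0.0097 F [ 0.2  0.3 -1.5]
shift mm [0.5 1.1 0.7] rot deg [ 0.08 -0.05 -0.04] 0.1
```

```bash
python3 -m creep '[[[0,0.002,0,0,0,0,1],[0,0.003,0,0,0,0,1],[0,0.003,0,0,0,0,1]]]'; python3 -m creep '[[[0,0.001,0,0,0,0,1],[0,0.002,0,0,0,0,1],[0,0.002,0,0,0,0,1]]]'
```

```text
time: 16.25
eef_pos: [0.5909, -0.1247, 0.2629]
eef_rot: [-0.509, 0.489, -0.49, 0.51]
ft_force: [-0.9, -0.9, 4.3]
width: 0.0091
time: 16.55
eef_pos: [0.5912, -0.1248, 0.2627]
eef_rot: [-0.509, 0.489, -0.491, 0.511]
ft_force: [-2.9, -0.3, 10.2]
width: 0.0091
```

```bash
python3 -m creep '[[[0,-0.003,0,0,0,0,1],[0,-0.003,0,0,0,0,0.5],[0,-0.003,0,0,0,0,0.2],[0,-0.003,0,0,0,0,0.1],[0,-0.003,0,0,0,0,0.1],[0,-0.003,0,0,0,0,0.1]]]';python3 -m creep '[[[0,-0.010,0,0,0,0,0.1],[0,-0.025,0,0,0,0,0.1],[0,-0.045,0,0,0,0,0.1],[0,-0.065,0,0,0,0,0.1],[0,-0.08,0,0,0,0,0.1],[0,-0.08,-0.03,0,0,0,0.1],[0,-0.08,-0.06,0,0,0,0.1]]]';python3 -c "
from h import *
plan((.399,.1866,.24),-.142,0,1,.008)
im=cams.snapshot('scene');crop('s',im,120,60,420,290,2.6,'g18.png')
im=cams.snapshot('top');crop('s',im,140,100,400,280,3,'g19.png')"
```

```text
time: 17.15
eef_pos: [0.5904, -0.1245, 0.2622]
eef_rot: [0.51, -0.49, 0.489, -0.51]
ft_force: [0.5, -0.4, -0.0]
width: 0.0382
time: 17.85
eef_pos: [0.531, -0.127, 0.343]
eef_rot: [-0.51, 0.49, -0.49, 0.51]
ft_force: [0.3, -0.0, 0.1]
width: 0.0386
t 17.85 eef [ 0.531 -0.127  0.343] q [-0.23  0.33  0.46  1.7   0.    1.3 ] w 0.0386 F [ 0.3 -0.   0.1]
shift mm [-318.7  111.  -119.2] rot deg [-3.000e-02 -7.954e+01  0.000e+00] 79.5
```

View pics/g18.png

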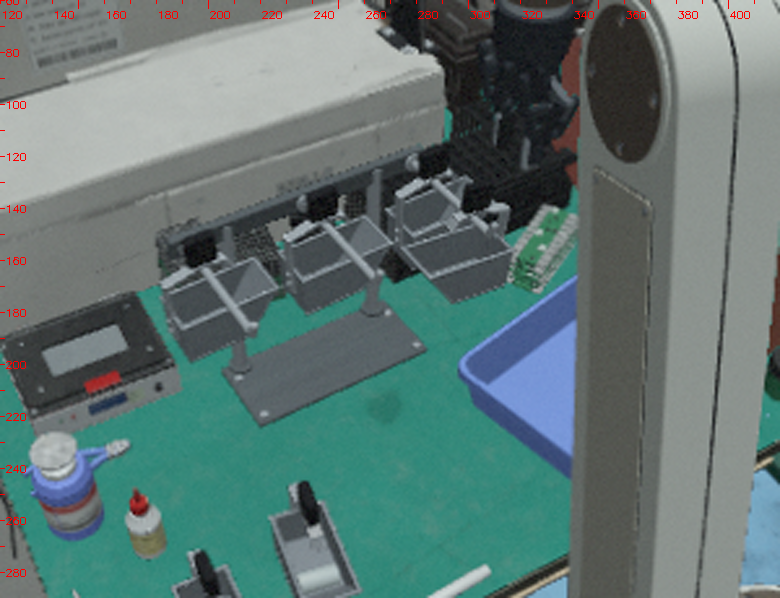

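View pics/g19.png

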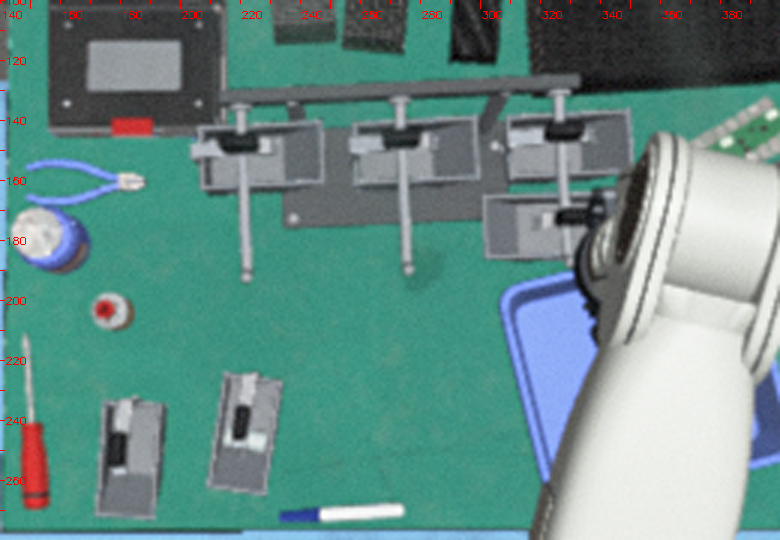

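```bash
python3 -m creep '[[[-0.010,0,-0.040,0,-8,0,-1],[-0.030,0,-0.080,0,-16,0,-1],[-0.060,0,-0.110,0,-24,0,-1],[-0.100,0.010,-0.119,0,-32,0,-1],[-0.145,0.020,-0.119,0,-40,0,-1],[-0.190,0.040,-0.119,0,-48,0,-1],[-0.235,0.060,-0.119,0,-56,0,-1],[-0.275,0.080,-0.119,0,-64,0,-1],[-0.319,0.100,-0.119,0,-72,0,-1],[-0.319,0.111,-0.119,0,-79.5,0,-1]]]';python3 -c "
from h import *
im=cams.snapshot('top');crop('s',im,140,100,400,280,3,'g20.png')
im=cams.snapshot('scene')
overlay('scene',im,[(T(.399,.1866,-.142,.132),totelines(),(0,0,255)),(T(.3726,.3088,-.065,.132),totelines(),(0,0,255))],(120,120,400,330),2.8,'g21.png')
plan((.399,.1866,.132),-.142,0,1,.010)"
```

```text
time: 18.95
eef_pos: [0.3985, 0.1919, 0.2309]
eef_rot: [-0.705, 0.047, -0.046, 0.706]
ft_force: [0.2, -0.5, -0.2]
width: 0.0853
t 19.05 eef [0.3981 0.1883 0.2308] q [ 0.44  0.12 -0.1   1.36  0.    0.58] w 0.0854 F [-1.5 -0.5  0.5]
shift mm [  1.5 108.8  -1.5] rot deg [ 0.07  0.1  -0.18] 0.2
```

View pics/g21.png

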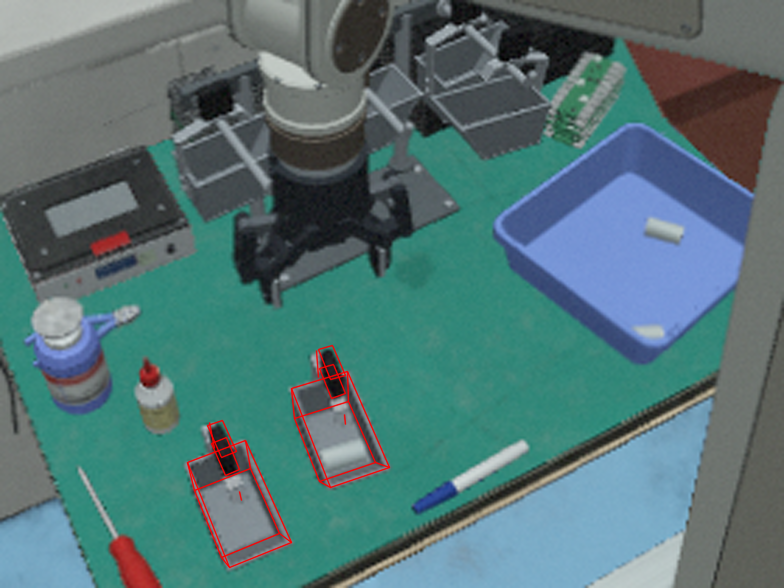

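View pics/g20.png

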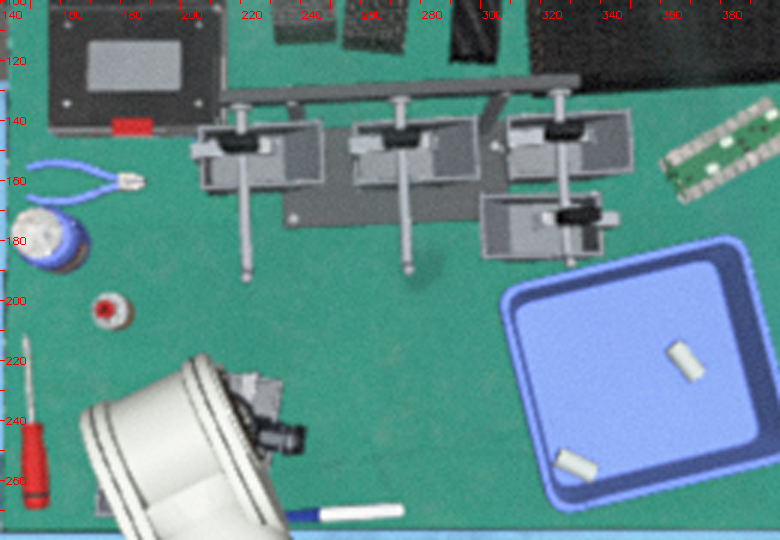

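```bash
python3 -m creep '[[[0.0015,0.020,-0.0015,0,0,0,-1],[0.0015,0.045,-0.0015,0,0,0,-1],[0.0015,0.070,-0.0015,0,0,0,-1],[0.0015,0.095,-0.0015,0,0,0,-1],[0.0015,0.107,-0.0015,0,0,0,-1],[0.0015,0.107,-0.0015,0,0,0,-1]]]' 90;python3 -m creep '[[[0,0,0,0,0,0,1],[0,0,0,0,0,0,1],[0,0,0,0,0,0,1],[0,0,0,0,0,0,1],[0,0,0,0,0,0,1],[0,0,0,0,0,0,1],[0,0,0,0,0,0,1],[0,0,0,0,0,0,1],[0,0,0,0,0,0,1]]]' 90;python3 -c "
from h import *
plan((.399,.1866,.132),-.142,0,1,.008)"
```

```text
time: 19.65
eef_pos: [0.3999, 0.1845, 0.1244]
eef_rot: [0.705, -0.053, 0.051, -0.705]
ft_force: [0.7, -0.3, -0.4]
width: 0.0858
time: 20.55
eef_pos: [0.4005, 0.1862, 0.1256]
eef_rot: [-0.705, 0.05, -0.051, 0.706]
ft_force: [-0.9, 1.1, 6.1]
width: 0.0084
t 20.55 eef [0.4005 0.1862 0.1256] q [ 0.43  0.19 -0.3   1.09  0.    0.58] w 0.0084 F [-0.9  1.1  6.1]
shift mm [-1.6  1.6  0.2] rot deg [-0.12 -0.06  0.02] 0.1
```

Similar grip signature to the first. Lift slowly, then carry to the bin.

```bash
python3 -m creep '[[[0,-0.003,0,0,0,0,1],[0,-0.008,0,0,0,0,1],[0,-0.016,0,0,0,0,1],[0,-0.028,0,0,0,0,1],[0,-0.044,0,0,0,0,1],[0,-0.064,0,0,0,0,1],[0,-0.086,0,0,0,0,1],[0,-0.110,0,0,0,0,1],[0,-0.135,0,0,0,0,1],[0,-0.160,0,0,0,0,1]]]';python3 -c "
from h import *
plan((.44,-.12,.31),-.75,0,1,.007)
im=cams.snapshot('scene');crop('s',im,150,50,400,250,3,'g22.png')"
```

```text
time: 21.55
eef_pos: [0.3998, 0.1851, 0.286]
eef_rot: [-0.705, 0.051, -0.05, 0.705]
ft_force: [0.9, -0.2, -2.4]
width: 0.0085
t 21.55 eef [0.3998 0.1851 0.286 ] q [0.43 0.1  0.03 1.5  0.   0.58] w 0.0085 F [ 0.9 -0.2 -2.4]
shift mm [  83.4  -17.1 -296.2] rot deg [ 2.000e-02  3.475e+01 -7.000e-02] 34.8
```

View pics/g22.png

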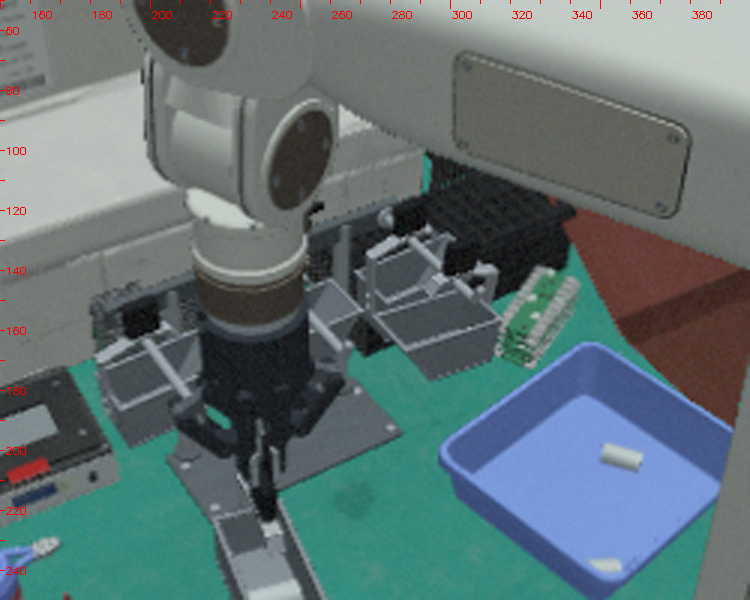

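```bash
python3 -m creep '[[[0.004,-0.002,-0.012,0,3,0,1],[0.012,-0.005,-0.040,0,7,0,1],[0.021,-0.008,-0.075,0,11,0,1],[0.031,-0.010,-0.110,0,15,0,1],[0.041,-0.012,-0.145,0,19,0,1],[0.051,-0.014,-0.180,0,23,0,1],[0.061,-0.016,-0.215,0,27,0,1],[0.071,-0.017,-0.250,0,31,0,1],[0.080,-0.017,-0.283,0,34,0,1],[0.083,-0.017,-0.296,0,34.8,0,1]]]';python3 -c "
from h import *
plan((.42,-.20,.29),-1.346,0.3,1,.007)
st=status.sense();r=axes(-1.346,.3,1)
plan((.43,-.21,.28),-1.346,0.9,1,.007,ref=(np.array([.42,-.2,.29])+r.apply([0,.007,0]),r))"
```

```text
time: 22.6
eef_pos: [0.439, -0.1228, 0.3]
eef_rot: [0.658, -0.263, 0.26, -0.656]
ft_force: [-0.4, -0.4, -1.1]
width: 0.008
t 22.6 eef [ 0.439  -0.1228  0.3   ] q [-0.27  0.13  0.1   1.54 -0.    0.49] w 0.008 F [-0.4 -0.4 -1.1]
shift mm [ 41.   16.8 -70.2] rot deg [ -4.86  33.5  -16.79] 37.8
t 22.6 eef [ 0.4205 -0.202   0.2833] q [-0.27  0.13  0.1   1.54 -0.    0.49] w 0.008 F [-0.4 -0.4 -1.1]
shift mm [12.4 11.9  7.5] rot deg [  0.     0.   -34.38] 34.4
```

```bash
python3 -m creep '[[[0.004,0.002,-0.008,-0.5,3.5,-1.8,1],[0.011,0.004,-0.020,-1.3,9,-4.5,1],[0.020,0.008,-0.034,-2.3,16,-8,1],[0.029,0.011,-0.050,-3.4,23,-11.5,1],[0.036,0.014,-0.062,-4.2,29,-14.5,1],[0.041,0.0168,-0.070,-4.86,33.5,-16.8,1],[0.041,0.0168,-0.070,-4.86,33.5,-16.8,1]]]';python3 -c "
from h import *
plan((.43,-.205,.26),-1.346,0.9,1,.007)"
```

```text
time: 23.3
eef_pos: [0.4203, -0.198, 0.2828]
eef_rot: [0.613, -0.352, 0.516, -0.483]
ft_force: [-1.0, -0.0, -2.9]
width: 0.0085
t 23.3 eef [ 0.4203 -0.198   0.2828] q [-0.26  0.02 -0.11  1.3  -0.26  1.06] w 0.0085 F [-1.  -0.  -2.9]
shift mm [ 5.9 30.2  7.8] rot deg [ -0.2    0.31 -34.5 ] 34.5
```

```bash
python3 -m creep '[[[0,0.005,0.002,0,0,-3,1],[0.001,0.012,0.004,0,0,-9,1],[0.003,0.020,0.006,0,0,-15,1],[0.005,0.027,0.008,0,0.3,-21,1],[0.006,0.030,0.008,0,0.3,-27,1],[0.006,0.030,0.008,-0.2,0.3,-32,1],[0.006,0.030,0.008,-0.2,0.3,-34.5,1]]]';python3 -c "
from h import *
plan((.44,-.205,.22),-1.346,1.4,1,.007)"
```

```text
time: 24.0
eef_pos: [0.4324, -0.2097, 0.2557]
eef_rot: [0.691, -0.155, 0.636, -0.307]
ft_force: [-0.2, -0.6, -2.1]
width: 0.0083
t 24.0 eef [ 0.4324 -0.2097  0.2557] q [ 0.1   0.02 -0.47  0.92 -0.89  1.36] w 0.0083 F [-0.2 -0.6 -2.1]
shift mm [-26.4  26.    8.5] rot deg [ -0.15   0.17 -28.59] 28.6
```

```bash
python3 -m creep '[[[-0.006,0.006,0.002,0,0,-3,1],[-0.013,0.013,0.004,0,0,-7,1],[-0.020,0.020,0.006,0,0,-11,1],[-0.026,0.026,0.008,0,0,-15,1],[-0.026,0.026,0.008,0,0,-19,1],[-0.026,0.026,0.008,0,0,-23,1],[-0.026,0.026,0.008,0,0,-28.5,1],[-0.026,0.026,0.008,0,0,-28.5,1],[-0.026,0.026,0.008,0,0,-28.5,1]]]';python3 -c "
from h import *
plan((.46,-.18,.32),-1.53,0,1,.007)
im=cams.snapshot('top');crop('s',im,200,110,440,280,3,'g23.png')"
```

```text
time: 24.9
eef_pos: [0.4425, -0.2131, 0.2203]
eef_rot: [0.707, 0.018, 0.693, -0.14]
ft_force: [-0.4, 0.1, -0.9]
width: 0.0084
t 24.9 eef [ 0.4425 -0.2131  0.2203] q [ 0.26  0.38 -0.62  0.76 -1.39  1.75] w 0.0084 F [-0.4  0.1 -0.9]
shift mm [ 86.4 -44.   24.5] rot deg [-7.4   8.77 79.77] 80.6
```

View pics/g23.png

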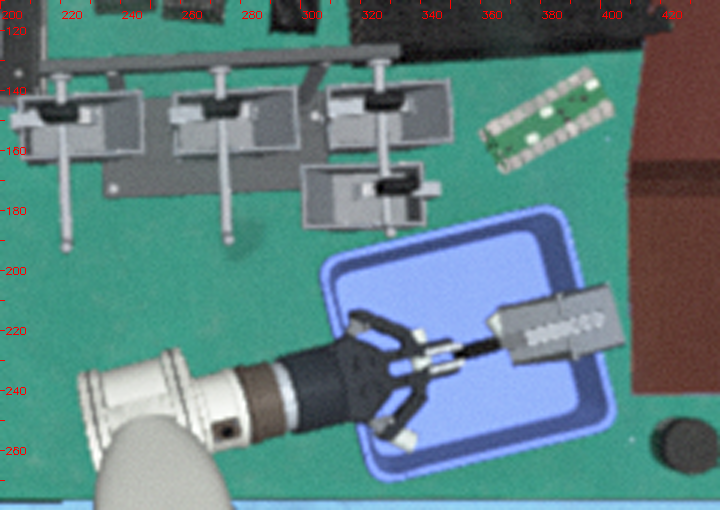

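```bash
python3 -m creep '[[[0.010,-0.006,0.004,-0.4,0.5,4,1],[0.025,-0.015,0.008,-1,1.2,11,1],[0.041,-0.023,0.013,-1.8,2,19,1],[0.056,-0.031,0.018,-2.6,2.9,27,1],[0.070,-0.039,0.021,-3.4,3.8,35,1],[0.080,-0.042,0.023,-4,4.6,43,1],[0.086,-0.044,0.024,-4.8,5.5,51,1],[0.086,-0.044,0.024,-5.5,6.4,59,1],[0.086,-0.044,0.024,-6.3,7.3,67,1],[0.086,-0.044,0.024,-7,8.1,75,1]]]';python3 -c "
from h import *
plan((.47,-.06,.305),-1.53,0,1,.007)
im=cams.snapshot('top');crop('s',im,240,110,440,280,3.5,'g24.png')
im=cams.snapshot('scene');crop('s',im,200,80,450,280,3,'g25.png')"
```

```text
time: 25.95
eef_pos: [0.4592, -0.1803, 0.3179]
eef_rot: [0.528, -0.461, 0.512, -0.496]
ft_force: [0.7, 0.6, -2.9]
width: 0.0085
t 25.95 eef [ 0.4592 -0.1803  0.3179] q [-0.33  0.17  0.18  1.54 -0.07  1.19] w 0.0085 F [ 0.7  0.6 -2.9]
shift mm [-120.9   10.1   16.8] rot deg [-0.99  0.64  4.79] 4.9
```

View pics/g24.png

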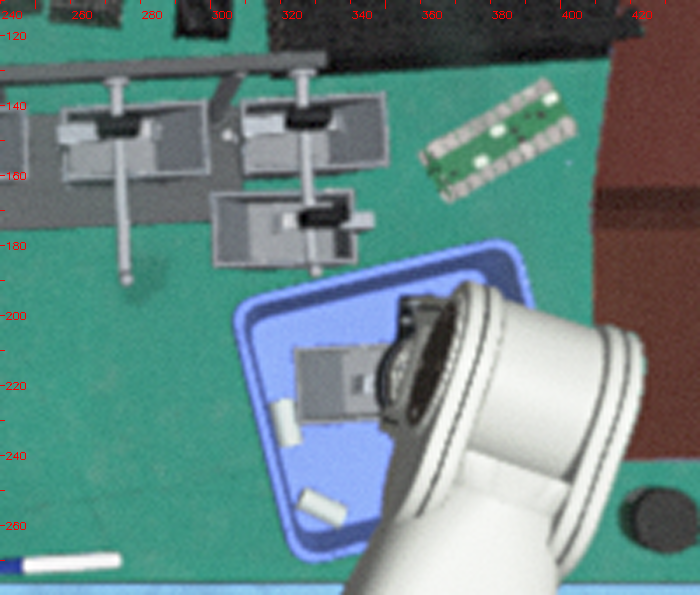

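View pics/g25.png

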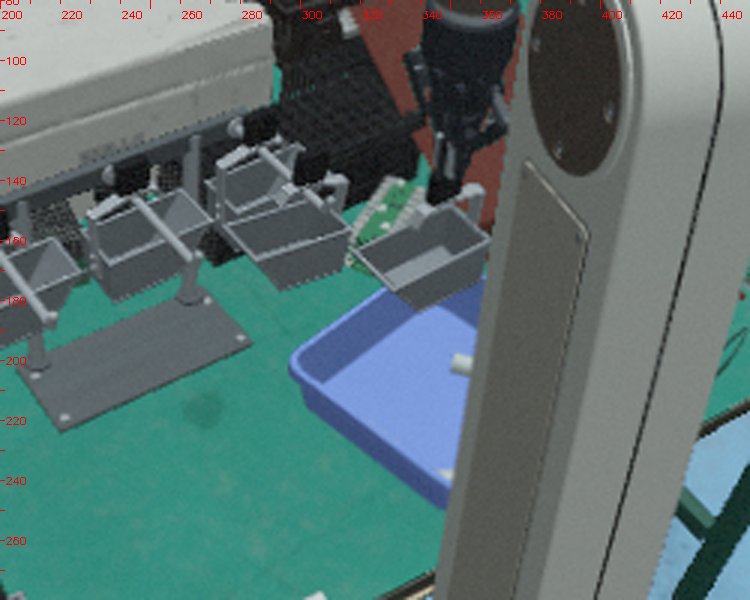

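```bash
python3 -m creep '[[[-0.010,0.001,0.002,0,0,2,1],[-0.030,0.003,0.004,-0.4,0.3,4,1],[-0.055,0.005,0.008,-0.9,0.6,4.8,1],[-0.080,0.007,0.011,-0.9,0.6,4.8,1],[-0.105,0.009,0.015,-0.9,0.6,4.8,1],[-0.130,0.012,0.018,-0.9,0.6,4.8,1],[-0.155,0.014,0.022,-0.9,0.6,4.8,1],[-0.180,0.015,0.026,-0.9,0.6,4.8,1],[-0.200,0.016,0.030,-0.9,0.6,4.8,1],[-0.202,0.016,0.031,-0.9,0.6,4.8,1]]]';python3 -c "
from h import *
plan((.489,.0214,.300),-1.53,0,1,.007)
im=cams.snapshot('scene');rk=T(.544+.163,.0237+.0067,.041)
overlay('scene',im,[(T(.489,.0214,-1.53,.302),totelines(),(0,0,255)),(rk,racklines(),(0,255,255))],(180,80,380,240),3.8,'g26.png')
im=cams.snapshot('top')
overlay('top',im,[(T(.489,.0214,-1.53,.302),totelines(),(0,0,255)),(rk,racklines(),(0,255,255))],(200,110,400,270),3.8,'g27.png')"
```

```text
time: 27.05
eef_pos: [0.4791, 0.0247, 0.2808]
eef_rot: [0.514, -0.489, 0.487, -0.51]
ft_force: [-0.3, -0.7, -1.5]
width: 0.0081
t 27.05 eef [0.4791 0.0247 0.2808] q [ 0.05  0.19  0.12  1.51 -0.    1.58] w 0.0081 F [-0.3 -0.7 -1.5]
shift mm [  3.8 -12.3   9.7] rot deg [0.35 0.33 0.11] 0.5
```

View pics/g26.png

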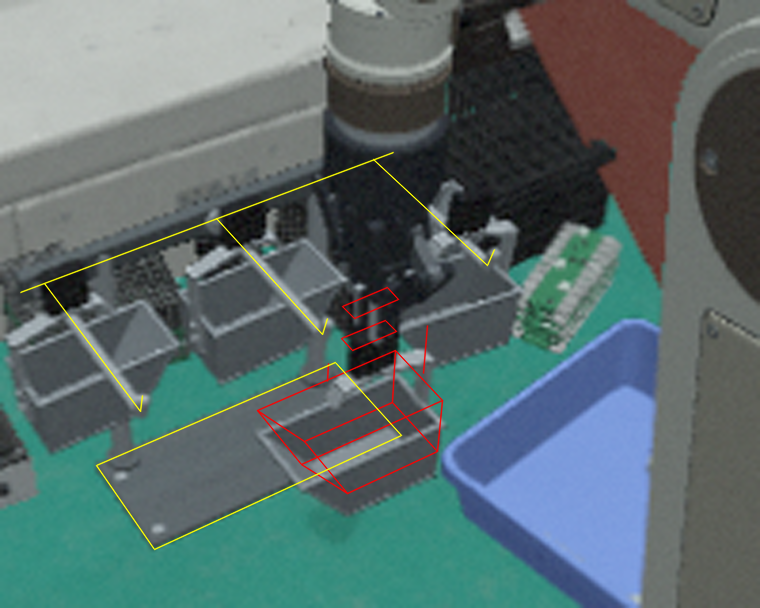

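View pics/g27.png

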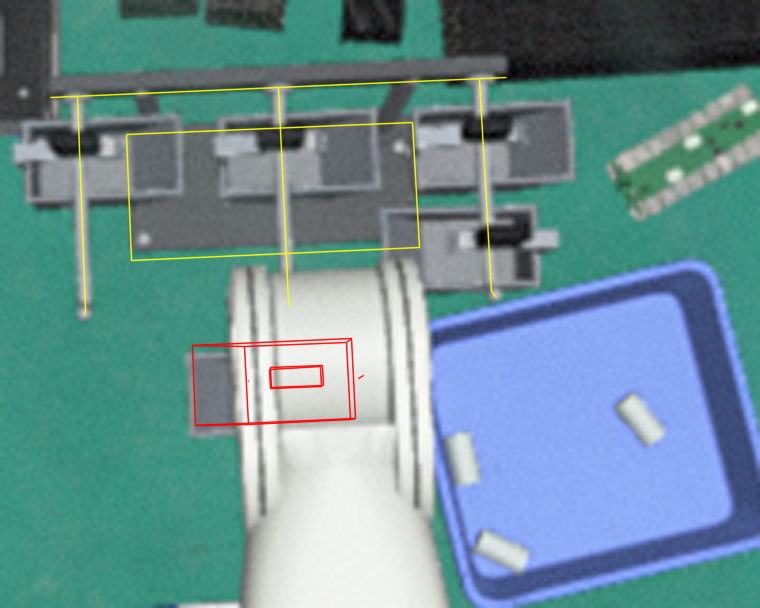

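```bash
python3 -m creep '[[[0.003,-0.008,0,0.3,0.3,0.1,1],[0.0038,-0.0125,0.002,0.3,0.3,0.1,1],[0.0038,-0.0125,0.009,0.3,0.3,0.1,1],[0.0038,-0.0125,0.010,0.3,0.3,0.1,1],[0.0038,-0.0125,0.010,0.3,0.3,0.1,1]]]';python3 -c "
from h import *
plan((.5850,.0253,.300),-1.53,0,1,.007)"
```

```text
time: 27.65
eef_pos: [0.4905, 0.0174, 0.2929]
eef_rot: [0.509, -0.492, 0.491, -0.508]
ft_force: [-0.4, -0.3, -1.6]
width: 0.0086
t 27.65 eef [0.4905 0.0174 0.2929] q [ 0.04  0.2   0.17  1.54 -0.    1.57] w 0.0086 F [-0.4 -0.3 -1.6]
shift mm [-4.6 -0.3 94.7] rot deg [ 0.11 -0.37  0.03] 0.4
```

```bash
python3 -m creep '[[[-0.003,0,0.005,0,-0.3,0,1],[-0.004,0,0.015,0,-0.3,0,1],[-0.004,0,0.030,0,-0.3,0,1],[-0.004,0,0.045,0,-0.3,0,1],[-0.004,0,0.060,0,-0.3,0,1],[-0.004,0,0.075,0,-0.3,0,1],[-0.004,0,0.088,0,-0.3,0,1],[-0.004,0,0.095,0,-0.3,0,1],[-0.004,0,0.095,0,-0.3,0,1]]]';python3 -c "
from h import *
plan((.585,.0253,.271),-1.53,0,1,.007)
im=cams.snapshot('scene');crop('s',im,180,60,380,220,3.8,'g28.png')"
```

```text
time: 28.55
eef_pos: [0.5859, 0.0254, 0.292]
eef_rot: [0.511, -0.49, 0.489, -0.509]
ft_force: [0.1, 0.6, -1.4]
width: 0.0083
t 28.55 eef [0.5859 0.0254 0.292 ] q [ 0.04  0.41  0.45  1.61 -0.    1.57] w 0.0083 F [ 0.1  0.6 -1.4]
shift mm [ 0.1 28.1 -0.8] rot deg [ 0.13 -0.    0.03] 0.1
```

View pics/g28.png

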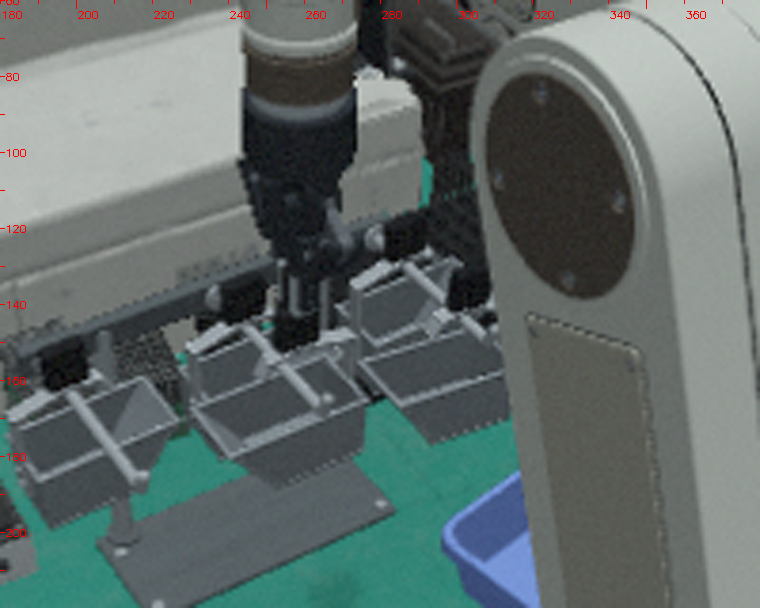

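```bash
python3 -m creep '[[[0,0.007,0,0,0,0,1],[0,0.014,0,0,0,0,1],[0,0.020,0,0,0,0,1],[0,0.024,0,0,0,0,1],[0,0.027,0,0,0,0,1],[0,0.028,0,0,0,0,1],[0,0.028,0,0,0,0,1]]]';python3 -m creep '[[[0,0.002,0,0,0,0,1],[0,0.002,0,0,0,0,1]]]'
```

```text
time: 29.3
eef_pos: [0.5849, 0.0251, 0.265]
eef_rot: [0.511, -0.49, 0.49, -0.51]
ft_force: [0.2, 0.9, -2.7]
width: 0.0082
time: 29.5
eef_pos: [0.5854, 0.0251, 0.2639]
eef_rot: [0.51, -0.489, 0.49, -0.51]
ft_force: [-0.3, -0.4, 1.1]
width: 0.0083
```

```bash
python3 -m creep '[[[0,0.0015,0,0,0,0,1],[0,0.0015,0,0,0,0,1]]]';python3 -m creep '[[[0,-0.002,0,0,0,0,0.9],[0,-0.002,0,0,0,0,0.5],[0,-0.002,0,0,0,0,0.2],[0,-0.002,0,0,0,0,0.1],[0,-0.002,0,0,0,0,0.1],[0,-0.002,0,0,0,0,0.1]]]';python3 -m creep '[[[0,-0.010,0,0,0,0,0.1],[0,-0.025,0,0,0,0,0.1],[0,-0.045,0,0,0,0,0.1],[0,-0.065,0,0,0,0,0.1],[0,-0.08,0,0,0,0,0.1],[0,-0.08,-0.03,0,0,0,0.1],[0,-0.08,-0.06,0,0,0,0.1],[0,-0.08,-0.10,0,0,0,0.1]]]';python3 -c "
from h import *
plan((.3726,.3088,.24),-.065,0,1,.008)
im=cams.snapshot('scene');crop('s',im,120,60,420,290,2.6,'g29.png')
im=cams.snapshot('top');crop('s',im,140,100,400,280,3,'g30.png')"
```

```text
time: 29.7
eef_pos: [0.5858, 0.0251, 0.2637]
eef_rot: [-0.51, 0.489, -0.491, 0.51]
ft_force: [-0.7, -0.6, 6.0]
width: 0.0082
time: 30.3
eef_pos: [0.5849, 0.0252, 0.2634]
eef_rot: [0.511, -0.49, 0.49, -0.509]
ft_force: [-0.6, 0.5, 0.4]
width: 0.0387
time: 31.1
eef_pos: [0.4851, 0.0212, 0.3438]
eef_rot: [0.51, -0.49, 0.49, -0.51]
ft_force: [-0.4, 0.2, 0.5]
width: 0.0384
t 31.1 eef [0.4851 0.0212 0.3438] q [ 0.04  0.2   0.29  1.66 -0.    1.57] w 0.0384 F [-0.4  0.2  0.5]
shift mm [-292.   111.7 -100.7] rot deg [ 5.000e-02 -8.396e+01  0.000e+00] 84.0
```

View pics/g29.png

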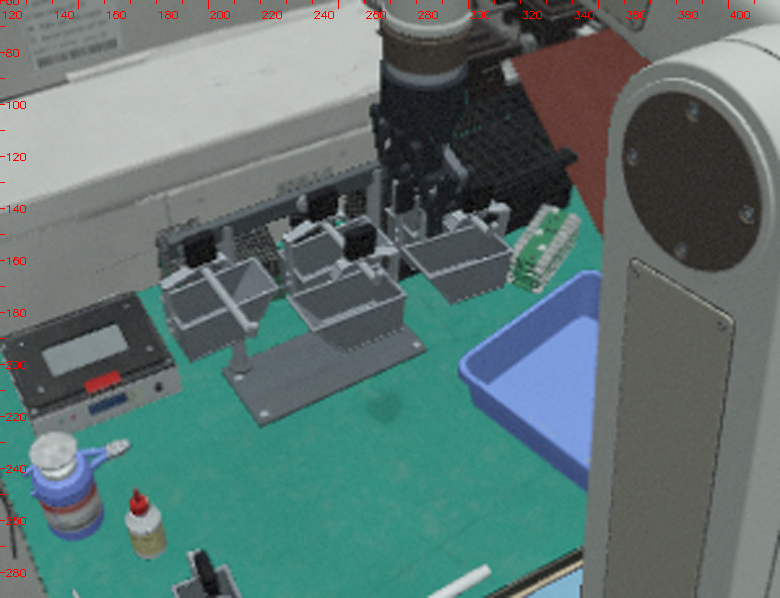

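View pics/g30.png

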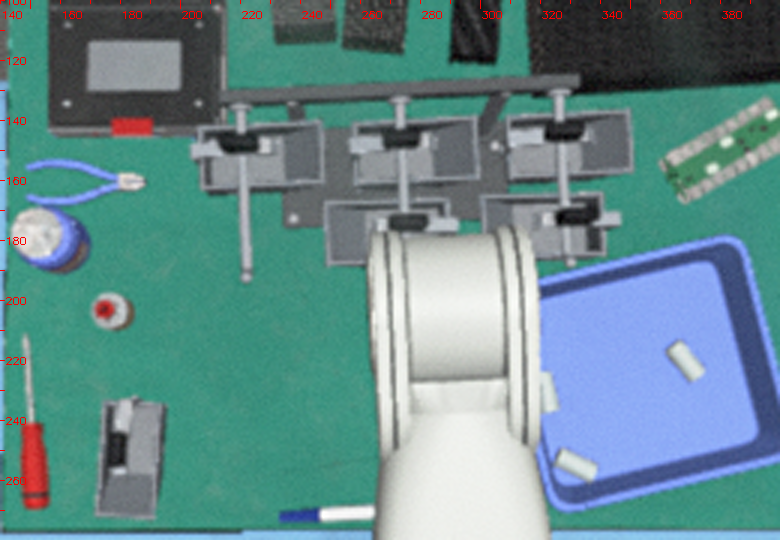

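```bash
python3 -m creep '[[[-0.010,0,-0.020,0,-8,0,-1],[-0.030,0,-0.050,0,-16,0,-1],[-0.060,0,-0.080,0,-24,0,-1],[-0.095,0.010,-0.100,0,-32,0,-1],[-0.135,0.020,-0.101,0,-40,0,-1],[-0.175,0.040,-0.101,0,-48,0,-1],[-0.215,0.060,-0.101,0,-56,0,-1],[-0.255,0.080,-0.101,0,-64,0,-1],[-0.292,0.100,-0.101,0,-72,0,-1],[-0.292,0.110,-0.101,0,-80,0,-1]]]';python3 -m creep '[[[0,0,0,0,-4,0,-1],[0,0,0,0,-4,0,-1]]]';python3 -c "
from h import *
im=cams.snapshot('scene')
overlay('scene',im,[(T(.3726,.3088,-.065,.132),totelines(),(0,0,255))],(120,120,400,330),2.8,'g31.png')
plan((.3726,.3088,.132),-.065,0,1,.008)"
```

```text
time: 32.2
eef_pos: [0.372, 0.3129, 0.2321]
eef_rot: [0.706, -0.044, 0.043, -0.706]
ft_force: [-0.9, 0.0, -0.6]
width: 0.0854
time: 32.4
eef_pos: [0.3726, 0.3097, 0.2337]
eef_rot: [0.707, -0.023, 0.022, -0.707]
ft_force: [-0.5, 0.4, -0.1]
width: 0.0853
t 32.45 eef [0.3728 0.3095 0.2341] q [0.69 0.2  0.01 1.38 0.   0.76] w 0.0859 F [ 0.6 -0.5 -0.2]
shift mm [-1.000e-01  1.101e+02 -7.000e-01] rot deg [ 0.01 -0.02 -0.04] 0.0
```

View pics/g31.png

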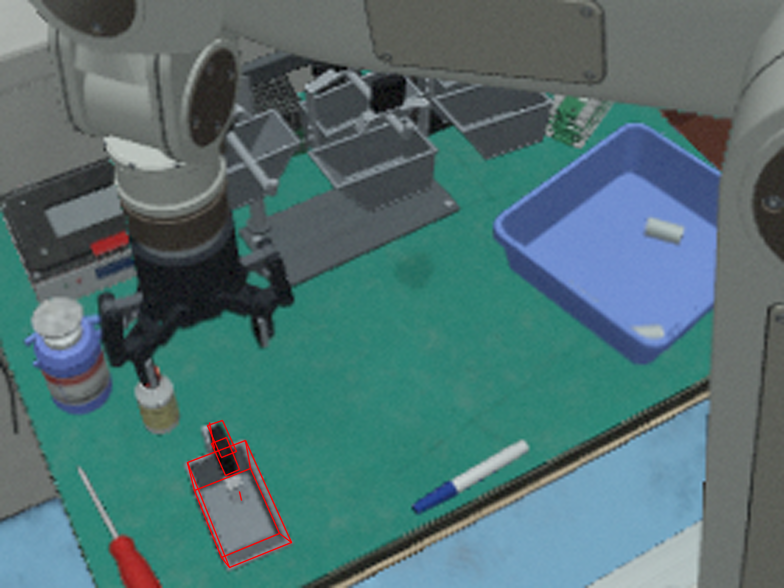

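```bash
python3 -m creep '[[[0,0.020,-0.0007,0,0,0,-1],[0,0.045,-0.0007,0,0,0,-1],[0,0.070,-0.0007,0,0,0,-1],[0,0.095,-0.0007,0,0,0,-1],[0,0.109,-0.0007,0,0,0,-1],[0,0.109,-0.0007,0,0,0,-1]]]' 90;python3 -m creep '[[[0,0,0,0,0,0,1],[0,0,0,0,0,0,1],[0,0,0,0,0,0,1],[0,0,0,0,0,0,1],[0,0,0,0,0,0,1],[0,0,0,0,0,0,1],[0,0,0,0,0,0,1],[0,0,0,0,0,0,1],[0,0,0,0,0,0,1]]]' 90;python3 -m creep '[[[0,-0.003,0,0,0,0,1],[0,-0.008,0,0,0,0,1],[0,-0.016,0,0,0,0,1],[0,-0.028,0,0,0,0,1],[0,-0.044,0,0,0,0,1],[0,-0.064,0,0,0,0,1],[0,-0.086,0,0,0,0,1],[0,-0.110,0,0,0,0,1],[0,-0.135,0,0,0,0,1],[0,-0.170,0,0,0,0,1]]]';python3 -c "
from h import *
plan((.478,.171,.302),-1.53,0,1,.007)"
```

```text
time: 33.05
eef_pos: [0.3715, 0.3071, 0.1234]
eef_rot: [0.708, -0.025, 0.022, -0.706]
ft_force: [-0.5, 0.5, 0.5]
width: 0.0852
time: 33.95
eef_pos: [0.3725, 0.3088, 0.1255]
eef_rot: [-0.706, 0.023, -0.023, 0.707]
ft_force: [-1.4, 0.9, 4.5]
width: 0.0088
time: 34.95
eef_pos: [0.3714, 0.3072, 0.2946]
eef_rot: [0.708, -0.024, 0.021, -0.706]
ft_force: [-0.4, 0.1, -2.3]
width: 0.0087
t 34.95 eef [0.3714 0.3072 0.2946] q [0.69 0.19 0.15 1.54 0.   0.76] w 0.0087 F [-0.4  0.1 -2.3]
shift mm [ 115.1   -0.4 -129.1] rot deg [ 3.100e-01  8.397e+01 -4.000e-02] 84.0
```

```bash
python3 -m creep '[[[0.004,0,-0.004,0,4,0,1],[0.012,0,-0.013,0,12,0,1],[0.022,0,-0.025,0,20,0,1],[0.033,0,-0.038,0,28,0,1],[0.045,0,-0.052,0,36,0,1],[0.057,0,-0.065,0,44,0,1],[0.069,0,-0.078,0,52,0,1],[0.081,0,-0.091,0,60,0,1],[0.093,0,-0.105,0,68,0,1],[0.105,0,-0.118,0,76,0,1]]]';python3 -c "
from h import *
plan((.483,.1705,.302),-1.53,0,1,.007)"
```

```text
time: 35.95
eef_pos: [0.4696, 0.1827, 0.2947]
eef_rot: [0.542, -0.455, 0.454, -0.541]
ft_force: [0.7, 0.1, -1.8]
width: 0.0089
t 35.95 eef [0.4696 0.1827 0.2947] q [ 0.37  0.23  0.21  1.55 -0.    1.77] w 0.0089 F [ 0.7  0.1 -1.8]
shift mm [14.4 -0.3 11. ] rot deg [0.12 7.64 0.05] 7.6
```

```bash
python3 -m creep '[[[0.010,0,0.006,0,4,0,1],[0.0144,0,0.011,0.1,7.6,0,1],[0.0144,0,0.011,0.1,7.6,0,1],[0.0144,0,0.011,0.1,7.6,0,1]]]';python3 -c "
from h import *
plan((.579,.1745,.300),-1.53,0,1,.007)
im=cams.snapshot('scene');rk=T(.544+.163,.0237+.0067,.041)
overlay('scene',im,[(T(.483,.1705,-1.53,.302),totelines(),(0,0,255)),(rk,racklines(),(0,255,255))],(140,90,340,250),3.8,'g32.png')
im=cams.snapshot('top')
overlay('top',im,[(T(.483,.1705,-1.53,.302),totelines(),(0,0,255)),(rk,racklines(),(0,255,255))],(150,110,350,270),3.8,'g33.png')"
```

```text
time: 36.35
eef_pos: [0.4826, 0.1714, 0.2946]
eef_rot: [0.512, -0.488, 0.488, -0.512]
ft_force: [0.7, 0.4, -2.2]
width: 0.0088
t 36.35 eef [0.4826 0.1714 0.2946] q [ 0.34  0.25  0.23  1.55 -0.    1.86] w 0.0088 F [ 0.7  0.4 -2.2]
shift mm [ 1.5  1.5 96.4] rot deg [0.02 0.44 0.03] 0.4
```

View pics/g32.png

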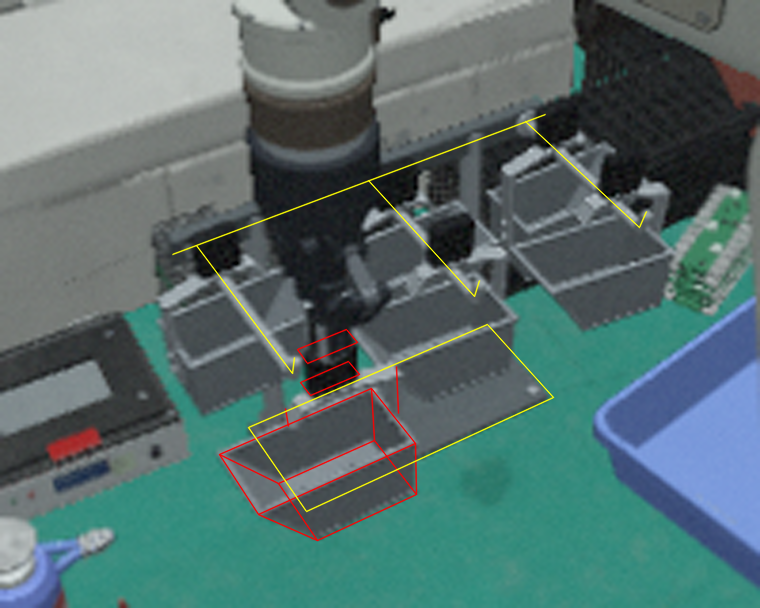

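View pics/g33.png

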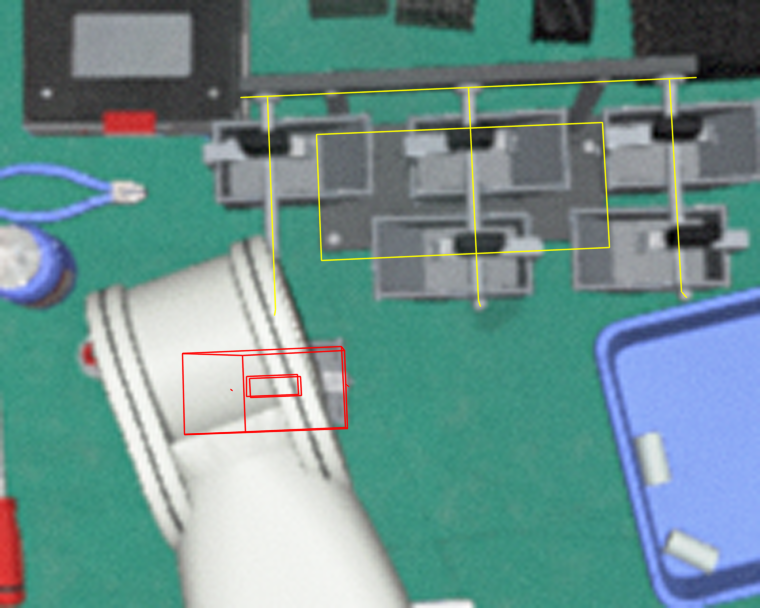

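```bash
python3 -m creep '[[[0.0015,0.0015,0.005,0,0.4,0,1],[0.0015,0.0015,0.015,0,0.4,0,1],[0.0015,0.0015,0.030,0,0.4,0,1],[0.0015,0.0015,0.045,0,0.4,0,1],[0.0015,0.0015,0.060,0,0.4,0,1],[0.0015,0.0015,0.075,0,0.4,0,1],[0.0015,0.0015,0.088,0,0.4,0,1],[0.0015,0.0015,0.096,0,0.4,0,1],[0.0015,0.0015,0.096,0,0.4,0,1]]]';python3 -c "
from h import *
plan((.579,.1745,.271),-1.53,0,1,.007)"
```

```text
time: 37.35
eef_pos: [0.5799, 0.1745, 0.2922]
eef_rot: [0.51, -0.49, 0.49, -0.51]
ft_force: [0.2, 0.2, -2.7]
width: 0.0087
t 37.35 eef [0.5799 0.1745 0.2922] q [ 0.29  0.45  0.52  1.63 -0.    1.82] w 0.0087 F [ 0.2  0.2 -2.7]
shift mm [-0.  28.2 -0.9] rot deg [ 0.01 -0.03  0.04] 0.1
```

```bash
python3 -m creep '[[[0,0.007,0,0,0,0,1],[0,0.014,0,0,0,0,1],[0,0.020,0,0,0,0,1],[0,0.024,0,0,0,0,1],[0,0.027,0,0,0,0,1],[0,0.028,0,0,0,0,1],[0,0.028,0,0,0,0,1]]]';python3 -m creep '[[[0,0.002,0,0,0,0,1],[0,0.003,0,0,0,0,1],[0,0.003,0,0,0,0,1]]]'; python3 -c "
from h import *
im=cams.snapshot('scene');crop('s',im,140,60,340,220,3.8,'g34.png')"
```

```text
time: 38.05
eef_pos: [0.5788, 0.1745, 0.2651]
eef_rot: [0.51, -0.49, 0.49, -0.51]
ft_force: [1.0, 1.3, -2.4]
width: 0.0086
time: 38.35
eef_pos: [0.5795, 0.1746, 0.264]
eef_rot: [-0.509, 0.489, -0.491, 0.511]
ft_force: [-0.4, -0.5, 4.8]
width: 0.0086
```

View pics/g34.png

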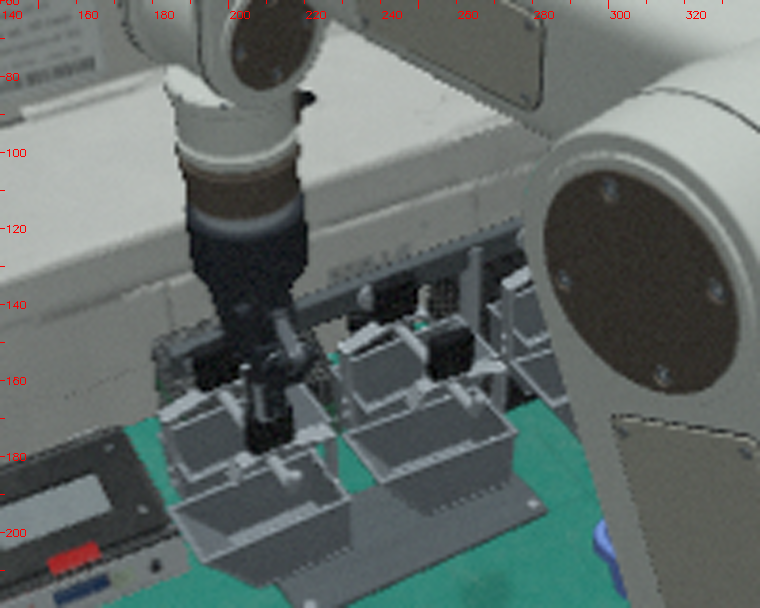

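Seated on the left prong. Release and retreat well clear.

```bash
python3 -m creep '[[[0,-0.002,0,0,0,0,0.9],[0,-0.002,0,0,0,0,0.5],[0,-0.002,0,0,0,0,0.2],[0,-0.002,0,0,0,0,0.1],[0,-0.002,0,0,0,0,0.1],[0,-0.002,0,0,0,0,0.1]]]';python3 -m creep '[[[0,-0.010,0,0,0,0,0.1],[0,-0.025,0,0,0,0,0.1],[0,-0.045,0,0,0,0,0.1],[0,-0.065,0,0,0,0,0.1],[0,-0.10,0,0,0,0,0.1],[0,-0.12,-0.04,0,0,0,0.1],[0,-0.12,-0.09,0,0,0,0.1],[0,-0.12,-0.14,0,0,0,0.1],[0,-0.12,-0.19,0,0,0,0.1],[0,-0.12,-0.22,0,0,0,0.1]]]';python3 -m creep '[[[0,0,0,0,0,0,0],[0,0,0,0,0,0,0],[0,0,0,0,0,0,0],[0,0,0,0,0,0,0],[0,0,0,0,0,0,0],[0,0,0,0,0,0,0],[0,0,0,0,0,0,0],[0,0,0,0,0,0,0],[0,0,0,0,0,0,0],[0,0,0,0,0,0,0]]]';python3 -c "
from h import *
im=cams.snapshot('scene');crop('s',im,110,60,410,290,2.6,'g35.png')
im=cams.snapshot('top');crop('s',im,140,100,400,280,3,'g36.png')"
```

```text
time: 39.0
eef_pos: [0.5789, 0.1745, 0.264]
eef_rot: [0.51, -0.49, 0.49, -0.51]
ft_force: [1.0, -0.7, -0.3]
width: 0.0384
time: 40.0
eef_pos: [0.3559, 0.1651, 0.3857]
eef_rot: [-0.509, 0.489, -0.49, 0.511]
ft_force: [0.1, -0.3, 0.7]
width: 0.0385
time: 41.0
eef_pos: [0.359, 0.1656, 0.3841]
eef_rot: [-0.51, 0.49, -0.49, 0.51]
ft_force: [0.5, 0.2, -0.4]
width: 0.0428
```

View pics/g35.png

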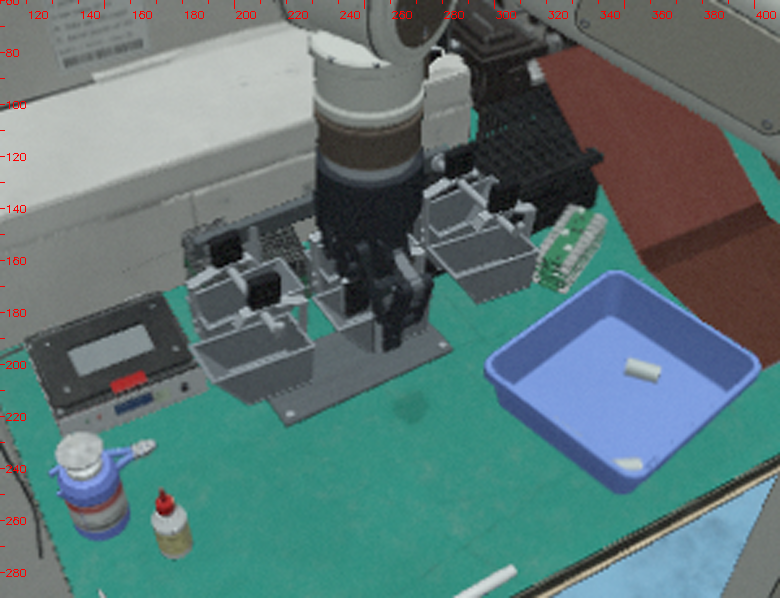

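View pics/g36.png

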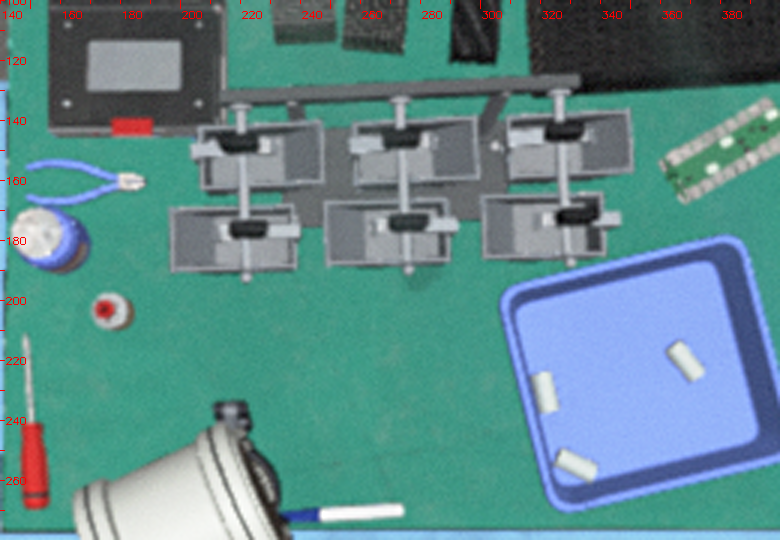

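```bash
python3 -m creep '[[[0,0,0,0,0,0,0],[0,0,0,0,0,0,0],[0,0,0,0,0,0,0],[0,0,0,0,0,0,0],[0,0,0,0,0,0,0],[0,0,0,0,0,0,0],[0,0,0,0,0,0,0],[0,0,0,0,0,0,0],[0,0,0,0,0,0,0],[0,0,0,0,0,0,0]]]';python3 -c "
from h import *
a=cams.snapshot('top').astype(int)
for i in range(4): b=cams.snapshot('top').astype(int)
d=abs(a-b)[110:200,190:360].mean(); print('diff rack',d,'ref',abs(a-b)[205:225,190:260].mean())
# new grips, block top z .286, px
rk=R.from_euler('z',-.041)
for u,v in((248,228),(409,222),(577,216)):
    g=atz('top',[(u/3+140,v/3+100)],.278)[0]; print(g.round(3), rk.apply(g-[.707,.0304,0]).round(3))
crop('s',cams.snapshot('top'),195,120,355,200,5,'g37.png')"
```

```text
time: 42.1
eef_pos: [0.359, 0.1656, 0.384]
eef_rot: [0.51, -0.49, 0.49, -0.51]
ft_force: [-0.6, 0.7, -1.1]
width: 0.0427
diff rack 2.865272331154684 ref 2.7016666666666667
[0.58  0.17  0.278] [-0.121  0.144  0.278]
[0.585 0.023 0.278] [-0.122 -0.003  0.278]
[ 0.59  -0.13   0.278] [-0.124 -0.156  0.278]
```

View pics/g37.png

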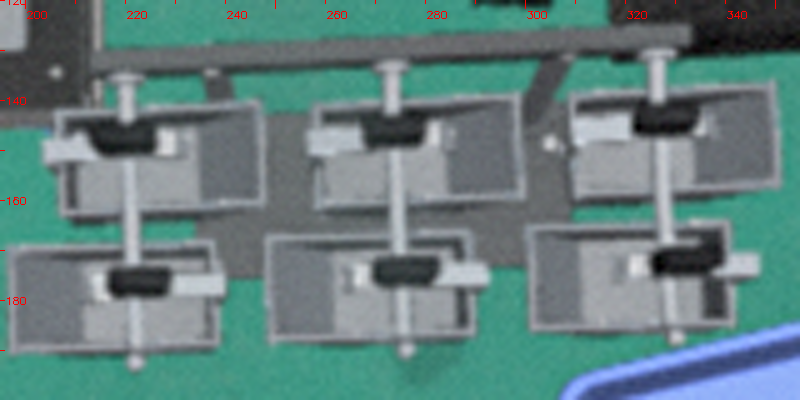

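```bash
python3 -c "
from h import *
it=[(T(.580,.1745,-1.53,.271),totelines(),(0,0,255)),(T(.585,.0253,-1.53,.271),totelines(),(0,0,255)),(T(.591,-.1249,-1.53,.271),totelines(),(0,0,255))]
overlay('top',cams.snapshot('top'),it,(195,120,355,200),5,'g38.png')
overlay('scene',cams.snapshot('scene'),it,(170,90,330,210),5,'g39.png')"
```

```text
(no output)
```

View pics/g38.png

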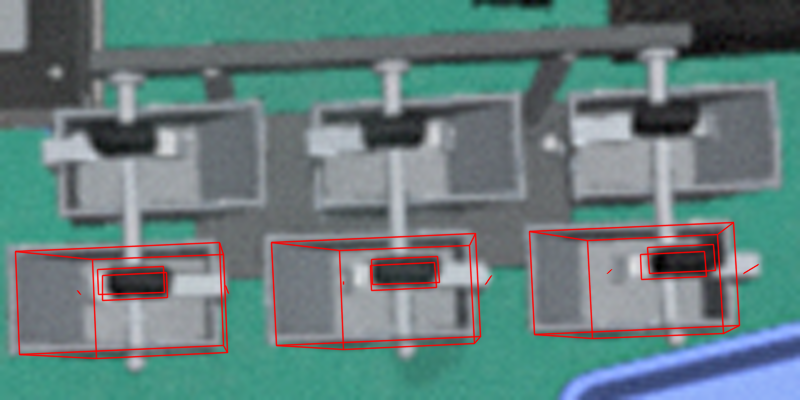

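View pics/g39.png

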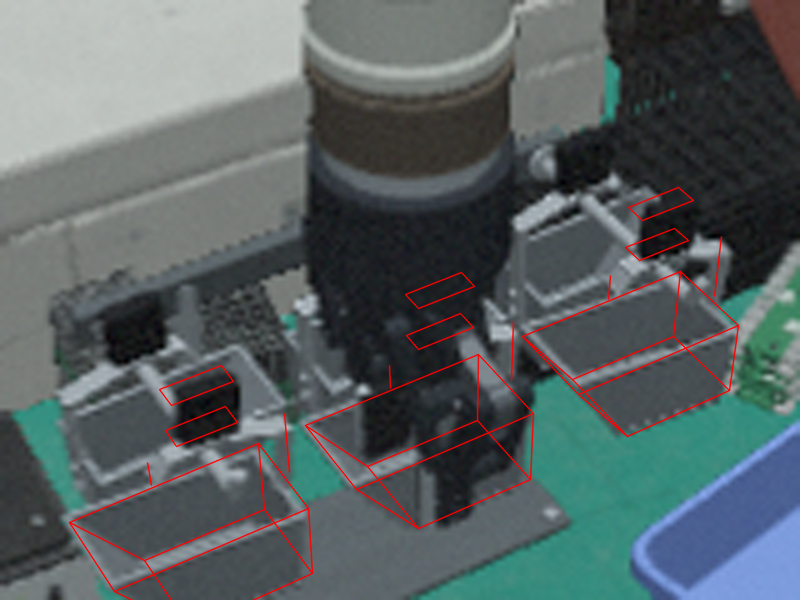

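Upright predictions match all three new totes within a few mm; nothing is moving.

```bash
python3 -c "
from workcell import finish_job
print(finish_job())"
```

```text
the job is handed in; nothing more can be done
None
```

I emptied the two totes that held spacers into the bin and hung all three bench totes on the rack. Tote_a is on the right prong, tote_b on the middle and tote_c on the left, each in front of the tote that was already there. The job was handed in at about 43 s on the robot's clock; no verdict is reported.

**Last checks:**
- **Totes:** In the final pictures all six totes hang on the prongs. The new grips measure about 121–124 mm before the bar and within 6 mm sideways of their prongs. An upright model of each new tote matched the top picture to a few mm, but in the scene picture the gripper hid much of the middle one. Five top pictures in a row showed no change over the rack beyond image noise.
- **Spacers and bin:** Three spacers lie in the bin, two poured from tote_a and one from tote_b. None was seen left in a tote or on the bench, and the bin had not moved. The third spacer is visible only from above, because the near bin wall hides it in the scene view.
- **Bottles:** Both stand where they started.
- **Robot:** It was clear of everything at hand-in.

**What went wrong or disagreed:**
- My first lift of tote_a slipped off the grip. The tote stayed in place, and gripping lower, waiting longer and lifting slowly worked on the next try.
- The rack model I fitted to the prong tips disagreed with the bar and base plate in the top picture by up to about 1 cm. The new grips could therefore be that much farther from the bar than measured, still within the 165 mm limit.

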